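# Set the adjustable wrench to the gland nut and tighten it

### The arm

A 7-joint arm with a two-finger parallel gripper is mounted at the origin on a cart in front of the work surface, level with it; the furniture and walls round the work are solid. World frame = base frame: x ahead of the robot, y to its left, z up, the work surface at z = 0. Lengths are in m, angles in rad, forces in N, time in s.
With the tool pointing down it reaches from about 0.4 to 0.85 m from the base axis. Payload 10.4 kg.
Tool frame: the origin (TCP) lies midway between the tips of the shut fingers; the grasp point (between the pads) lies 19 mm behind it (bot.pinch_z is the distance from the TCP to the grasp point, in m); x points along the fingers, z is the direction in which the jaws open and shut, and the axes are right-handed (so a half turn about x gives the same grasp; the last joint's range is limited). The gripper opens to 85 mm and grips with 20 to 120 N. Pads are 22 mm wide; open, the fingers measure 114 mm over their backs; the gripper's body (76 mm by 85 mm) begins 54 mm behind the grasp point. The pads swing forward as they close: fully open they stand 13 mm farther back than shut.
Start: joints at [1.224, 0.332, -0.065, 1.46, 0.022, 1.35, -0.088], TCP at [0.199, -0.593, 0.211] pointing down, gripper open.
Joint ranges: [-2.6, 2.6], [-0.5, 2.12], [-1.47, 1.34], [0.16, 2.42], [-1.27, 4.41], [0.06, 2.06], [-2.6, 2.6]. Speed limits (rad/s): [2.22, 2.22, 2.79, 2.79, 3.14, 3.14, 3.14].

### API

Orientations are given as a rotation vector (axis times angle).
In Python, from cell import readout, eyes, ticket, bot gives the robot as it stands.
- The arm moves only by the shell command python3 -m creep 'ROWS' [FORCE]. ROWS is JSON, a list of rows, each an object with "linear": the shift along the world's x, y, z in mm, a list of three; "rotation": the turn, a rotation vector about the world's x, y, z in rad, a list of three; "fingers": the opening, from 0 (shut) to 1 (fully open). In form: [{"linear": [x, y, z], "rotation": [rx, ry, rz], "fingers": fingers}, ...]. A call has 1 to 12 rows; each row shifts and turns the pose as measured when the row begins; what a row does not reach is not made up. A row lasts 1/10 s, in which the tool goes at most 50 mm and 8.59 degrees, less where a joint would pass 70% of its speed; a pose out of reach is approached as far as the arm can. A call with a gripper value outside its range is refused whole. The fingers move at their own pace and stop on an object; FORCE is the grip in N (left out, the last holds). Time passes only in rows, so rows that do not move let the fingers close. It gives the time, the measured TCP pose, the force and the opening at its end, in the units of the state.
- readout.sense(): the state, without advancing time (a new reading comes with each control period).
- eyes.grab_frame(name): name is "side" or "top"; returns the picture (480x640x3 uint8, red, green, blue); there is no depth.
- eyes.get_calibration(name): a dict with "fx", "fy", "cx", "cy" (pixels), "position" and "orientation" of the camera in the world. Camera axes: x right, y down, z forward; pixel columns grow to the right and rows downward; lengths in m; the calibration is good to about 2 mm. A picture is of the moment at which its call begins. get_calibration takes no time and is no camera call.
- ticket.job_done(): hands the job in, once; it reports no verdict.
The state is a dict: "time": time; "joint_positions": joint angles; "qd": joint speeds; "effort": joint torques, N m; "position": TCP position; "tcp_rot": TCP orientation; "force": force on the tool from outside, world axes, zero at the start; "ft_torque": the same for the moment, N m; "grip_width": finger opening in m.
Only numpy, scipy, OpenCV 4.12 (cv2) and the standard library are available. Lean on these libraries where they do the work, as an engineer would, in place of code of your own. Each camera call takes 0.05 s, during which the arm holds its last target.

### The job

The adjustable wrench already sits round the brass gland nut on the round grey cover, but its jaws are too wide. With a fingertip pressed on it, firmly enough to grip but not hard, roll the knurled worm of the wrench until the jaws close snugly on the nut, then push the wrench handle clockwise (seen from above) until the nut comes up tight, and stop there without forcing it. Leave the wrench lying flat on the nut with its jaws still snug, turn the nut only with the wrench, and do not disturb the other things on the bench.

Things in the scene. Friction and masses are not known exactly. Their poses are not given: they have to be found in the camera images.
- cover: grey round steel cover, 200 mm across and 12 mm thick, fixed to the bench; origin at the centre of its underside on the bench, z up; the brass nut stands on its centre and the wrench lies flat on its top (12 mm above the bench)
- nut_top (a point): centre of the top face of the brass hexagon nut: 32 mm across flats, 37 mm across corners, 20 mm tall, standing on the cover (top 32 mm above the bench); a steel stud 18 mm thick rises 10 mm higher through it. z up = the axis it turns about
- nut (a joint): angle of the nut in rad: 0 = fully tight (hard stop), negative = loose; grows as the nut is turned clockwise from above. It starts near -0.42, drags with about 0.2 N m and stays where it is left
- jaw (a joint): jaw opening of the wrench in m, less the nut's 32 mm: 0 = the jaws just touch both flats, positive = that much too wide; starts at 0.005 to 0.0075. It can be moved only by the worm
- wrench: loose steel adjustable wrench, about 0.7 kg, 250 mm long, lying flat with its handle towards the robot's right; origin at its underside, where the nut's axis is once the jaws fit. x points from handle to nut, y to the fixed jaw, z up. Head 16 mm thick; handle 24 mm wide, 12 mm thick, along -x from 68 to 230 mm off the nut, its underside 12 mm above the bench
- wrench_mouth (a point): centre of the wrench's mouth, 8 mm above its underside, axes as the wrench
- worm_top (a point): top of the knurled dark worm: a roller 18 mm across, 16 mm long, axis along the wrench's y, 44 mm behind the mouth; its top is 7 mm above the head, 35 mm above the bench. Hard, gives under 1 mm: press 10 to 15 N (less slips); over 30 N spoils it. A shut fingertip stroked level over it towards the nut (wrench +x) closes the jaws, back opens them: 0.8 mm per 10 mm of stroke, about 5 N along it. Lift, go back, repeat
- wrench_handle (a point): centre of the handle's section (half-way up, 18 mm above the bench) 150 mm from the mouth centre; axes as the wrench. To tighten, push its side here towards the wrench's +y, along the arc about the nut; running takes about 1 to 3 N, at the stop the force rises: 5 to 7 N is tight, over 12 N overtightens
- screwdriver_red: bystander: red screwdriver, 231 mm long; origin at its underside centre
- marker: bystander: black and white paint marker lying down, 131 mm long, 18 mm thick; origin at its underside centre
- plug_gauge: bystander: plug gauge, 99 mm long; origin at its underside centre

How it is judged:
By the outcome, as a careful person would: the job done as asked, in the order asked, and still so for the second after the job is handed in, with the robot touching nothing.
It also fails if it takes over 70 s, if anything falls off the work surface, if the arm or the gripper's body presses on something with over 40 N, if the wrist force passes 120 N, or if a joint passes its speed limit or range.

## Working session

There is one attempt and no reset: what is moved stays moved. The work goes in short steps, Python scripts to look and compute and a shell command to move; the robot and the scene stay as the last step left them, time stands still between calls to the robot, and variables do not carry over. Pictures are saved under pics/ and viewed, and the job is handed in when it is done.

```bash
ls; mkdir -p pics; python3 - <<'E'
from cell import readout, eyes, ticket, bot
import cv2
print(readout.sense())
for n in("side","top"):
    im=eyes.grab_frame(n); cv2.imwrite(f"pics/{n}0.png",im[:,:,::-1]); print(n,eyes.get_calibration(n))
E
```

```text
pics
{'time': 0.0, 'joint_positions': array([ 1.22439361,  0.33287141, -0.06471653,  1.4609157 ,  0.02162032,
        1.34987594, -0.0885188 ]), 'qd': array([-2.17285533e-03,  4.09531013e-04,  2.28059686e-03, -3.52522924e-05,
        1.27335010e-03, -5.16008898e-04, -5.38185442e-04]), 'effort': array([ 1.18477997e-04, -6.25439644e+01,  4.94090316e-02, -3.91610777e+01,
        1.63959124e-02,  1.00249823e-02,  3.55108352e-05]), 'position': array([ 0.19873405, -0.59215664,  0.20982851]), 'tcp_rot': array([ 0.96820307,  1.3463592 , -0.96697837]), 'force': array([ 0.1095315 , -0.11343431,  0.3452032 ]), 'ft_torque': array([0.03069509, 0.01759433, 0.00200114]), 'grip_width': 0.08560835836601353}
side {'fx': 479.43973771321663, 'fy': 479.43973771321663, 'cx': 317.3232363226556, 'cy': 241.71020779795236, 'position': array([ 0.54507272, -1.16462091,  0.63678098]), 'orientation': array([-2.1027244 ,  0.00530913, -0.030836  ])}
top {'fx': 500.6616095629381, 'fy': 500.6616095629381, 'cx': 321.41265363242434, 'cy': 238.30883200876366, 'position': array([ 0.49728995, -0.2166853 ,  0.96545644]), 'orientation': array([-2.15348597,  2.18744553, -0.0750651 ])}
```

View pics/top0.png

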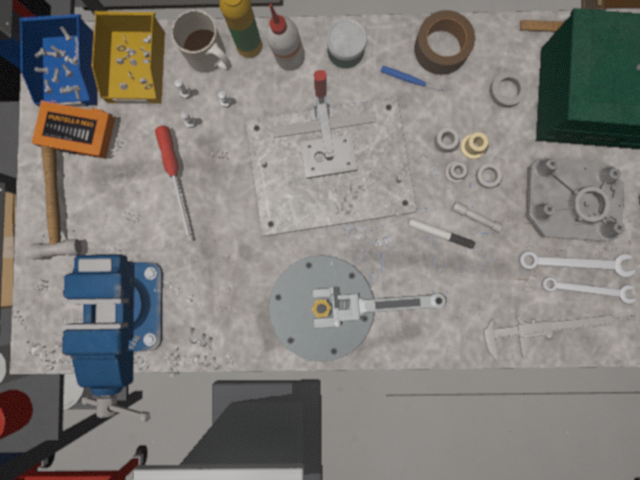

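View pics/side0.png

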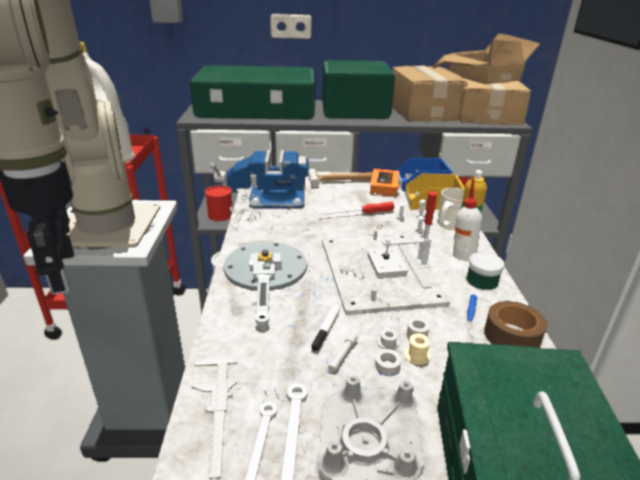

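The top view shows the cover centred at about (322,308), the brass nut at (321,308), and the handle running right to (438,300). The side view shows the arm clear of the bench at left. I'll zoom in next.

```bash
cat > h.py <<'E'
import numpy as np,cv2
from scipy.spatial.transform import Rotation as R
from cell import readout, eyes, bot
def ray(n,u,v):
    c=eyes.get_calibration(n); d=np.array([(u-c['cx'])/c['fx'],(v-c['cy'])/c['fy'],1.])
    return c['position'],R.from_rotvec(c['orientation']).as_matrix()@d
def plane(n,u,v,z):
    p,d=ray(n,u,v); return p+d*(z-p[2])/d[2]
def proj(n,P):
    c=eyes.get_calibration(n); q=R.from_rotvec(c['orientation']).as_matrix().T@(np.array(P)-c['position'])
    return c['fx']*q[0]/q[2]+c['cx'],c['fy']*q[1]/q[2]+c['cy']
def tri(a,b):
    (p,d),(q,e)=a,b
    s=np.linalg.lstsq(np.c_[d,-e],q-p,rcond=None)[0]; A=p+s[0]*d;B=q+s[1]*e
    return (A+B)/2,np.linalg.norm(A-B)
E
python3 - <<'E'
from h import *
t=cv2.imread('pics/top0.png'); s=cv2.imread('pics/side0.png')
cv2.imwrite('pics/topz.png',cv2.resize(t[250:365,265:455],None,fx=4,fy=4,interpolation=cv2.INTER_CUBIC))
cv2.imwrite('pics/sidez.png',cv2.resize(s[235:335,215:315],None,fx=6,fy=6,interpolation=cv2.INTER_CUBIC))
for n,im in(('top',t),('side',s)):
    hsv=cv2.cvtColor(im,cv2.COLOR_BGR2HSV)
    m=cv2.inRange(hsv,(10,130,90),(30,255,255))
    k,l,st,c=cv2.connectedComponentsWithStats(m)
    for i in range(1,k):
        if st[i,4]>20: print(n,st[i],c[i], plane(n,*c[i],.032))
print(bot.pinch_z)
E
```

```text
top [219   0  31  20 473] [233.91331924   7.89852008] [ 1.03121417 -0.03844995  0.032     ]
top [  94   11   63   90 2810] [129.58718861  61.00604982] [0.92839492 0.16474845 0.032     ]
top [ 92  26   8  65 117] [94.4017094  58.53846154] [0.93490445 0.2337188  0.032     ]
top [  32  101   77   56 1897] [ 71.44860306 129.10437533] [0.7953439  0.27486026 0.032     ]
top [ 48 114  26  10 111] [ 60.91891892 118.46846847] [0.81672622 0.2959002  0.032     ]
top [ 81 120  13   7  57] [ 86.73684211 123.33333333] [0.80611113 0.24551796 0.032     ]
top [313 301  16  15  77] [321.28571429 307.66233766] [ 0.44805887 -0.20045226  0.032     ]
side [82 43  4  9 25] [83.12 47.48] [-1.14110252  2.71211086  0.032     ]
side [370 169  29  27 550] [384.27090909 182.60181818] [0.79238672 0.23592766 0.032     ]
side [ 407  174   80   36 1507] [443.60650299 187.93032515] [0.97286397 0.19989361 0.032     ]
side [456 228  14   7  37] [462.10810811 232.16216216] [ 0.9524976  -0.08140168  0.032     ]
side [259 253  12   8  66] [264.90909091 256.92424242] [ 0.44957489 -0.20969912  0.032     ]
side [496 305  43  26 725] [517.20275862 316.45517241] [ 0.96769854 -0.42371002  0.032     ]
0.0187
```

View pics/topz.png

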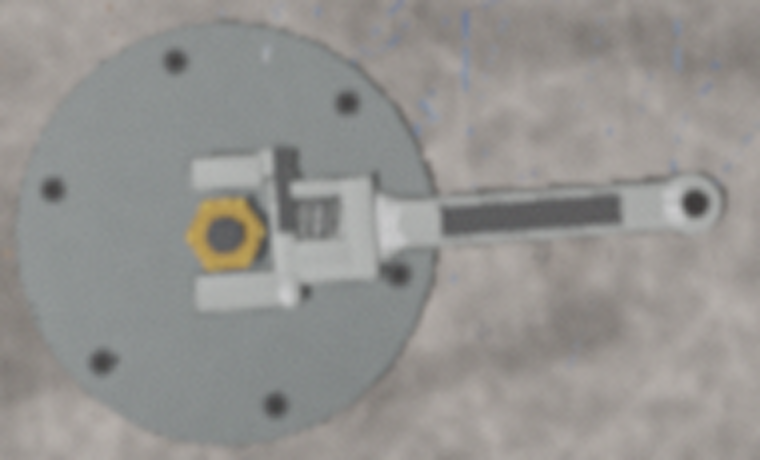

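View pics/sidez.png

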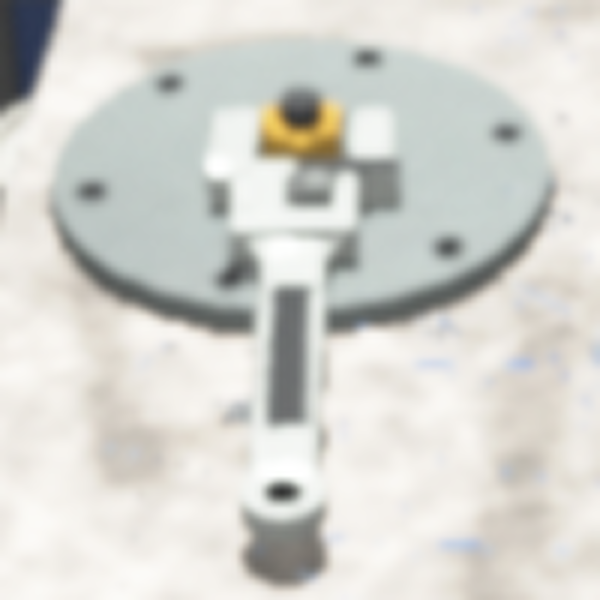

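```bash
python3 - <<'E'
from h import *
t=lambda u,v:(265+u/4-.375,250+v/4-.375)
s=lambda u,v:(215+u/6-.42,235+v/6-.42)
print('stud',plane('top',*t(228,234),.042),plane('side',*s(300,99),.042),tri(ray('top',*t(228,234)),ray('side',*s(300,99))))
print('nut',plane('top',*t(226,234),.032))
print('coverC top',[plane('top',*t(*p),.012) for p in((17,232),(437,232),(228,20),(228,445))])
print('coverC side',[plane('side',*s(*p),.012) for p in((52,180),(553,170),(300,38),(300,310))])
print('hole',plane('top',*t(694,203),.024),plane('side',*s(282,491),.024),tri(ray('top',*t(694,203)),ray('side',*s(282,491))))
print('handle slot ends',plane('top',*t(442,220),.024),plane('top',*t(620,208),.024))
print('worm',[plane('top',*t(*p),.033) for p in((319,216),(297,216),(340,216),(319,196),(319,237))])
print('worm tri',tri(ray('top',*t(319,216)),ray('side',*s(312,184))))
st=readout.sense();print(R.from_rotvec(st['tcp_rot']).as_matrix())
E
```

```text
stud [ 0.44773793 -0.20123444  0.042     ] [ 0.44838387 -0.19975846  0.042     ] (array([ 0.44815799, -0.20122483,  0.0429079 ]), np.float64(0.0007433251953767166))
nut [ 0.44721435 -0.20014233  0.032     ]
coverC top [array([ 0.44847155, -0.10091378,  0.012     ]), array([ 0.4456765 , -0.29929727,  0.012     ]), array([ 0.54726847, -0.20224859,  0.012     ]), array([ 0.3481661 , -0.19926403,  0.012     ])]
coverC side [array([ 0.35103684, -0.21335203,  0.012     ]), array([ 0.5480658 , -0.20333843,  0.012     ]), array([ 0.43962225, -0.10138772,  0.012     ]), array([ 0.45508662, -0.29924992,  0.012     ])]
hole [ 0.45802294 -0.41792994  0.024     ] [ 0.45884008 -0.41782484  0.024     ] (array([ 0.45843494, -0.41788602,  0.02405011]), np.float64(0.0008211436631579796))
handle slot ends [ 0.45183658 -0.30071465  0.024     ] [ 0.45620434 -0.38354168  0.024     ]
worm [array([ 0.45490877, -0.24324025,  0.033     ]), array([ 0.45505316, -0.23308417,  0.033     ]), array([ 0.45477098, -0.25293131,  0.033     ]), array([ 0.46408431, -0.24341306,  0.033     ]), array([ 0.44529098, -0.24305911,  0.033     ])]
worm tri (array([ 0.45537897, -0.24326658,  0.0307305 ]), np.float64(0.0011479965834414463))
[[-4.78788496e-04  9.48045435e-01  3.18134601e-01]
 [ 1.15179949e-03  3.18134949e-01 -9.48044739e-01]
 [-9.99999222e-01 -8.74856455e-05 -1.24427760e-03]]
```

```bash
python3 -m creep '[{"linear":[25,33,0],"rotation":[0,0,0.14],"fingers":0},{"linear":[25,33,0],"rotation":[0,0,0.14],"fingers":0},{"linear":[25,33,0],"rotation":[0,0,0.14],"fingers":0},{"linear":[25,33,0],"rotation":[0,0,0.14],"fingers":0},{"linear":[25,33,0],"rotation":[0,0,0.14],"fingers":0},{"linear":[25,33,0],"rotation":[0,0,0.14],"fingers":0},{"linear":[25,33,0],"rotation":[0,0,0.14],"fingers":0},{"linear":[25,33,0],"rotation":[0,0,0.14],"fingers":0},{"linear":[25,33,0],"rotation":[0,0,0.14],"fingers":0},{"linear":[0,0,0],"rotation":[0,0,0],"fingers":0}]' 20; cat > s.py <<'E'
from h import *
s=readout.sense();M=R.from_rotvec(s['tcp_rot']).as_matrix()
print('t',round(s['time'],2),'pos',(s['position']*1000).round(1),'F',s['force'].round(2),'w',round(s['grip_width'],4),'zang',np.degrees(np.arctan2(M[1,2],M[0,2])).round(1),'xax',M[:,0].round(3),'q',s['joint_positions'].round(2))
ux=np.array([-.053,.9986]);print('rel worm along x',(ux@(s['position'][:2]-[.4548,-.2437])*1000).round(1),'along -y',(np.array([.9986,.053])@(s['position'][:2]-[.4548,-.2437])*1000).round(1))
E
python3 s.py
```

```text
time: 1.1
position: [0.4261, -0.2806, 0.2059]
tcp_rot: [-0.05, 1.576, 0.048]
force: [0.0, 0.3, -0.1]
grip_width: 0.0001
t 1.1 pos [ 426.1 -280.6  205.9] F [ 0.03  0.3  -0.09] w 0.0001 zang 3.6 xax [-0.006 -0.002 -1.   ] q [ 0.92  0.11 -0.45  1.74  0.06  1.3   0.51]
rel worm along x -35.3 along -y -30.7
```

```bash
python3 -m creep '[{"linear":[10,9,-40],"rotation":[0,0,0],"fingers":0},{"linear":[10,9,-40],"rotation":[0,0,0],"fingers":0},{"linear":[9,8,-40],"rotation":[0,0,-0.01],"fingers":0},{"linear":[0,0,-25],"rotation":[0,0.006,0],"fingers":0},{"linear":[0,0,0],"rotation":[0,0,0],"fingers":0}]'; python3 s.py; python3 - <<'E'
from h import *
a=eyes.grab_frame('top')[240:370,260:460,::-1];b=eyes.grab_frame('side')[180:330,180:330,::-1]
a=cv2.resize(a,None,fx=2.5,fy=2.5,interpolation=2);b=cv2.resize(b,(325,325),interpolation=2)
cv2.imwrite('pics/a1.png',a);cv2.imwrite('pics/b1.png',b)
cv2.imwrite('pics/ab1.png',np.hstack([cv2.resize(a,(480,312)),cv2.resize(b,(312,312))]))
E
```

```text
time: 1.6
position: [0.4555, -0.2534, 0.0567]
tcp_rot: [-0.042, 1.581, 0.037]
force: [-0.7, 0.2, 0.7]
grip_width: 0.0001
t 1.6 pos [ 455.5 -253.4   56.7] F [-0.73  0.17  0.69] w 0.0001 zang 2.9 xax [-0.011 -0.004 -1.   ] q [ 0.83  0.3  -0.47  1.88  0.16  1.01  0.34]
rel worm along x -9.7 along -y 0.2
```

View pics/ab1.png

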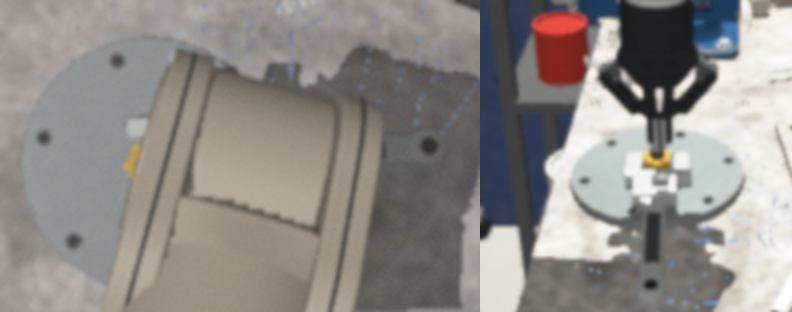

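```bash
python3 -m creep '[{"linear":[0,-2,-17],"rotation":[0,-0.011,0],"fingers":0},{"linear":[0,0,0],"rotation":[0,0,0],"fingers":0},{"linear":[0,0,-2],"rotation":[0,0,0],"fingers":0},{"linear":[0,0,0],"rotation":[0,0,0],"fingers":0}]'; python3 s.py;
```

```text
time: 2.1
position: [0.4605, -0.26, 0.048]
tcp_rot: [-0.047, 1.558, 0.028]
force: [-0.6, -0.0, 0.3]
grip_width: 0.0002
t 2.1 pos [ 460.5 -260.    48. ] F [-0.55 -0.01  0.26] w 0.0002 zang 2.7 xax [ 0.013 -0.012 -1.   ] q [ 0.83  0.31 -0.47  1.89  0.17  0.97  0.34]
rel worm along x -16.6 along -y 4.8
```

```bash
python3 -m creep '[{"linear":[0,0,0],"rotation":[0,0,0],"fingers":0},{"linear":[0,0,0],"rotation":[0,0,0],"fingers":0}]'; python3 s.py;python3 -m creep '[{"linear":[-5,5,-3],"rotation":[0,0.011,0],"fingers":0}]'; python3 s.py;python3 -m creep '[{"linear":[0,0,0],"rotation":[0,0,0],"fingers":0}]'; python3 s.py
```

```text
time: 2.3
position: [0.4615, -0.2607, 0.05]
tcp_rot: [-0.048, 1.556, 0.026]
force: [0.4, 0.1, -0.4]
grip_width: -0.0004
t 2.3 pos [ 461.5 -260.7   50. ] F [ 0.43  0.11 -0.36] w -0.0004 zang 2.7 xax [ 0.015 -0.014 -1.   ] q [ 0.83  0.3  -0.47  1.89  0.17  0.97  0.34]
rel worm along x -17.3 along -y 5.8
time: 2.4
position: [0.4569, -0.2563, 0.0476]
tcp_rot: [-0.048, 1.566, 0.025]
force: [0.4, -0.2, -0.1]
grip_width: 0.0002
t 2.4 pos [ 456.9 -256.3   47.6] F [ 0.4  -0.22 -0.13] w 0.0002 zang 2.6 xax [ 0.005 -0.014 -1.   ] q [ 0.83  0.3  -0.47  1.9   0.18  0.97  0.33]
rel worm along x -12.7 along -y 1.5
time: 2.5
position: [0.4564, -0.2553, 0.0473]
tcp_rot: [-0.048, 1.567, 0.026]
force: [-0.4, 0.9, -0.2]
grip_width: -0.0003
t 2.5 pos [ 456.4 -255.3   47.3] F [-0.35  0.93 -0.21] w -0.0003 zang 2.7 xax [ 0.004 -0.014 -1.   ] q [ 0.83  0.3  -0.47  1.9   0.18  0.97  0.33]
rel worm along x -11.7 along -y 1.0
```

```bash
python3 -m creep '[{"linear":[-1,0,-4],"rotation":[0.014,0.004,0],"fingers":0},{"linear":[0,0,-4],"rotation":[0,0,0],"fingers":0},{"linear":[0,0,-2],"rotation":[0,0,0],"fingers":0}]'; python3 s.py
```

```text
time: 2.8
position: [0.4553, -0.2551, 0.0366]
tcp_rot: [-0.036, 1.571, 0.038]
force: [0.5, -0.3, -0.3]
grip_width: 0.0001
t 2.8 pos [ 455.3 -255.1   36.6] F [ 0.53 -0.35 -0.32] w 0.0001 zang 2.7 xax [-0.001  0.001 -1.   ] q [ 0.83  0.32 -0.46  1.9   0.17  0.96  0.34]
rel worm along x -11.4 along -y -0.1
```

```bash
python3 -m creep '[{"linear":[0,4,0],"rotation":[0,0,0],"fingers":0},{"linear":[0,0,-1],"rotation":[0,0,0],"fingers":0}]'; python3 s.py;python3 -m creep '[{"linear":[0,0,-0.7],"rotation":[0,0,0],"fingers":0}]'; python3 s.py
```

```text
time: 3.0
position: [0.455, -0.2507, 0.0349]
tcp_rot: [-0.035, 1.572, 0.039]
force: [-0.8, -0.5, -0.3]
grip_width: 0.0001
t 3.0 pos [ 455.  -250.7   34.9] F [-0.83 -0.46 -0.32] w 0.0001 zang 2.7 xax [-0.002  0.002 -1.   ] q [ 0.83  0.32 -0.47  1.9   0.17  0.96  0.33]
rel worm along x -7.0 along -y -0.1
time: 3.1
position: [0.455, -0.2506, 0.0341]
tcp_rot: [-0.035, 1.572, 0.039]
force: [0.5, -0.7, -0.3]
grip_width: -0.0
t 3.1 pos [ 455.  -250.6   34.1] F [ 0.45 -0.67 -0.34] w -0.0 zang 2.7 xax [-0.002  0.002 -1.   ] q [ 0.83  0.32 -0.47  1.9   0.17  0.96  0.33]
rel worm along x -6.9 along -y -0.2
```

```bash
python3 -m creep '[{"linear":[0,4,1],"rotation":[0,0,0],"fingers":0},{"linear":[0,0,-0.7],"rotation":[0,0,0],"fingers":0}]'; python3 s.py;python3 -m creep '[{"linear":[0,0,-0.7],"rotation":[0,0,0],"fingers":0}]'; python3 s.py
```

```text
time: 3.3
position: [0.4551, -0.2462, 0.0345]
tcp_rot: [-0.036, 1.572, 0.039]
force: [-0.2, 0.3, -0.3]
grip_width: 0.0001
t 3.3 pos [ 455.1 -246.2   34.5] F [-0.18  0.35 -0.3 ] w 0.0001 zang 2.7 xax [-0.001  0.002 -1.   ] q [ 0.82  0.32 -0.47  1.91  0.17  0.96  0.32]
rel worm along x -2.5 along -y 0.2
time: 3.4
position: [0.4552, -0.2461, 0.0339]
tcp_rot: [-0.036, 1.572, 0.039]
force: [0.5, -0.4, -1.5]
grip_width: -0.0002
t 3.4 pos [ 455.2 -246.1   33.9] F [ 0.45 -0.35 -1.49] w -0.0002 zang 2.7 xax [-0.001  0.002 -1.   ] q [ 0.82  0.32 -0.47  1.91  0.17  0.96  0.32]
rel worm along x -2.4 along -y 0.2
```

```bash
python3 -m creep '[{"linear":[0,0,-0.5],"rotation":[0,0,0],"fingers":0}]'; python3 s.py|head -1;python3 -m creep '[{"linear":[0,0,-0.5],"rotation":[0,0,0],"fingers":0}]'; python3 s.py|head -1
```

```text
time: 3.5
position: [0.4552, -0.2461, 0.0334]
tcp_rot: [-0.036, 1.572, 0.039]
force: [-0.3, -0.3, -0.3]
grip_width: 0.0003
t 3.5 pos [ 455.2 -246.1   33.4] F [-0.35 -0.25 -0.33] w 0.0003 zang 2.7 xax [-0.001  0.002 -1.   ] q [ 0.82  0.32 -0.47  1.91  0.17  0.95  0.32]
time: 3.6
position: [0.4552, -0.2462, 0.0328]
tcp_rot: [-0.036, 1.572, 0.039]
force: [-0.7, 0.1, -1.0]
grip_width: -0.0002
t 3.6 pos [ 455.2 -246.2   32.8] F [-0.74  0.08 -0.97] w -0.0002 zang 2.7 xax [-0.001  0.002 -1.   ] q [ 0.82  0.32 -0.47  1.91  0.17  0.95  0.32]
```

```bash
python3 - <<'E'
from h import *
b=eyes.grab_frame('side')[215:300,220:310,::-1]
cv2.imwrite('pics/b2.png',cv2.resize(b,None,fx=7,fy=7,interpolation=2))
s=readout.sense()['position'];print(s,proj('side',s), proj('side',[.4548,-.2437,.035]))
E
```

```text
[ 0.45518817 -0.24620016  0.03278921] (np.float64(266.1173063246395), np.float64(265.19501690087606)) (np.float64(265.9967160726996), np.float64(263.78383666483086))
```

View pics/b2.png

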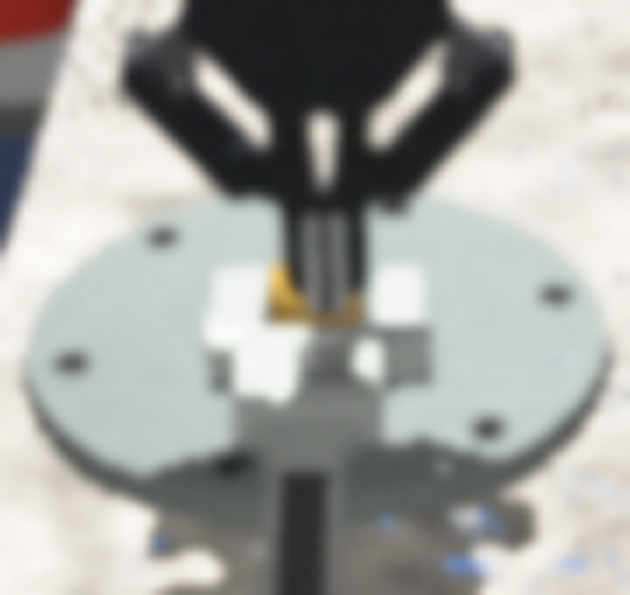

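```bash
python3 - <<'E'
from h import *
print(proj('side',[.4555,-.2534,.0567]))
for nm,(u,v),y in(('now',(220+325/7,215+312/7),-.246),('b1',(265.6,252),-.2534)):
    p,d=ray('side',u,v)
    for yy in (y,y+.011,y-.011): print(nm,p+d*(yy-p[1])/d[1])
b=cv2.imread('pics/b1.png');cv2.imwrite('pics/b1z.png',cv2.resize(b[100:260,120:260],None,fx=4,fy=4))
E
```

```text
(np.float64(265.6498513148869), np.float64(258.05042023386954))
now [ 0.45639446 -0.246       0.04791722]
now [ 0.45533259 -0.235       0.04086589]
now [ 0.45745634 -0.257       0.05496855]
b1 [ 0.45594277 -0.2534      0.07268008]
b1 [ 0.45486682 -0.2424      0.06587041]
b1 [ 0.45701872 -0.2644      0.07948975]
```

View pics/b1z.png

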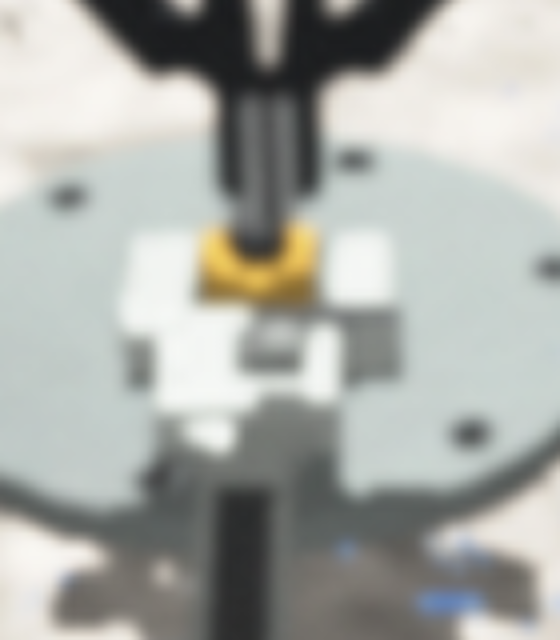

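```bash
python3 - <<'E'
from h import *
p=np.array([.19873405,-.59215664,.20982851])
for dz in(0,.013,.02,.03): print(proj('side',p+[0,0,dz]))
s=cv2.imread('pics/side0.png');cv2.imwrite('pics/s0g.png',cv2.resize(s[190:300,10:100],None,fx=5,fy=5,interpolation=2))
E
```

```text
(np.float64(68.38014236065666), np.float64(292.55567051120687))
(np.float64(66.1967400076822), np.float64(285.30746752585014))
(np.float64(65.0038109858888), np.float64(281.3473217078785))
(np.float64(63.27821477755978), np.float64(275.61888985394603))
```

View pics/s0g.png

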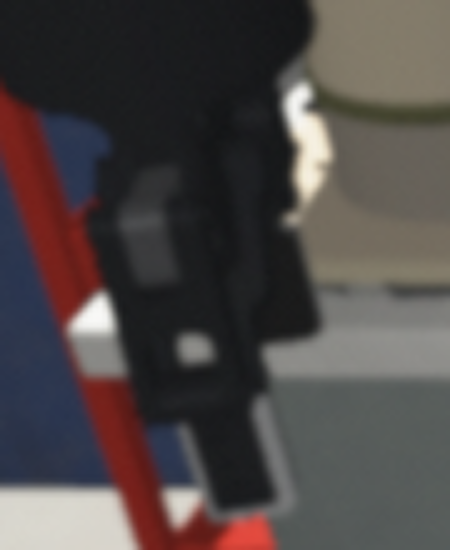

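```bash
python3 - <<'E'
from h import *
z=np.array([.318,-.948,0]);p=np.array([.19873405,-.59215664,.20982851])
for k in(.0425,.05):
  for dz in(0,.007,.013,.02,.03): print(k,dz,np.array(proj('side',p+k*z+[0,0,dz])).round(1))
E
```

```text
0.0425 0 [ 65.7 310. ]
0.0425 0.007 [ 64.5 306. ]
0.0425 0.013 [ 63.4 302.5]
0.0425 0.02 [ 62.1 298.4]
0.0425 0.03 [ 60.3 292.5]
0.05 0 [ 65.2 313.2]
0.05 0.007 [ 64.  309.2]
0.05 0.013 [ 62.9 305.7]
0.05 0.02 [ 61.6 301.6]
0.05 0.03 [ 59.7 295.7]
```

The start picture shows the same thing: the visible fingertips end about 15 mm behind the reported TCP. I therefore expect contact at a TCP z of about 20 mm, and I'll descend on force.

```bash
python3 -m creep '[{"linear":[0,0,-2],"rotation":[0,0,0],"fingers":0},{"linear":[0,0,-2],"rotation":[0,0,0],"fingers":0},{"linear":[0,0,-2],"rotation":[0,0,0],"fingers":0},{"linear":[0,0,-1],"rotation":[0,0,0],"fingers":0}]'; python3 s.py|head -1;python3 -m creep '[{"linear":[0,0,-1],"rotation":[0,0,0],"fingers":0},{"linear":[0,0,-1],"rotation":[0,0,0],"fingers":0}]'; python3 s.py|head -1
```

```text
time: 4.05
position: [0.4552, -0.2464, 0.0252]
tcp_rot: [-0.036, 1.572, 0.039]
force: [0.3, -0.6, 0.3]
grip_width: 0.0001
t 4.05 pos [ 455.2 -246.4   25.2] F [ 0.3  -0.56  0.27] w 0.0001 zang 2.7 xax [-0.001  0.002 -1.   ] q [ 0.82  0.33 -0.47  1.92  0.18  0.94  0.31]
time: 4.25
position: [0.4551, -0.2463, 0.0229]
tcp_rot: [-0.036, 1.572, 0.039]
force: [-0.2, -0.3, 1.2]
grip_width: 0.0
t 4.25 pos [ 455.1 -246.3   22.9] F [-0.21 -0.35  1.16] w 0.0 zang 2.7 xax [-0.001  0.002 -1.   ] q [ 0.82  0.33 -0.47  1.92  0.18  0.93  0.31]
```

```bash
python3 - <<'E'
from h import *
b=eyes.grab_frame('side')[215:300,220:310,::-1]
cv2.imwrite('pics/b3.png',cv2.resize(b,None,fx=7,fy=7,interpolation=2))
s=readout.sense()['position'];print(s,proj('side',s), proj('side',[.4548,-.2437,.035]))
E
```

```text
[ 0.45502077 -0.24629552  0.02273532] (np.float64(266.1910208098625), np.float64(268.8830878372175)) (np.float64(265.9967160726996), np.float64(263.78383666483086))
```

View pics/b3.png

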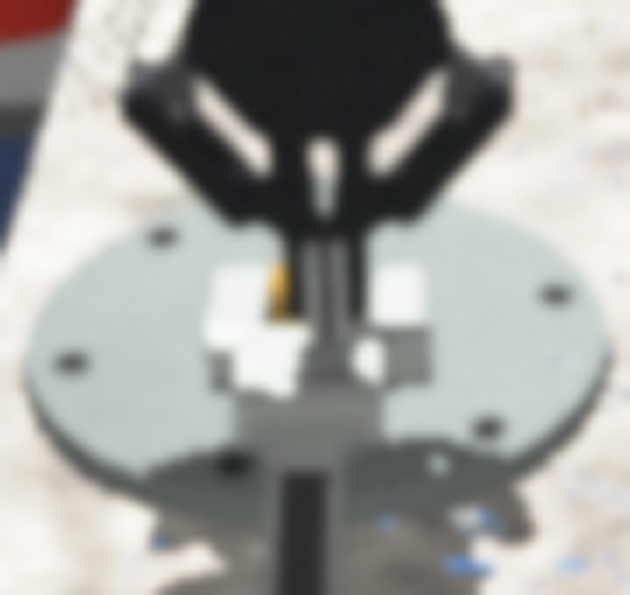

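The tip bottom is at about (330,338), just above the worm at (330,355). Continuing down.

```bash
for i in 1; do python3 -m creep '[{"linear":[0,0,-1],"rotation":[0,0,0],"fingers":0}]'|grep force; python3 -m creep '[{"linear":[0,0,-1],"rotation":[0,0,0],"fingers":0}]'|grep force; python3 s.py|head -1; python3 -m creep '[{"linear":[0,0,-0.5],"rotation":[0,0,0],"fingers":0}]'|grep force; done; python3 s.py|head -1
```

```text
force: [0.0, -1.0, -0.5]
force: [-0.5, -0.4, 0.2]
t 4.5 pos [ 455.1 -246.3   20.7] F [-0.46 -0.42  0.19] w -0.0001 zang 2.7 xax [-0.001  0.002 -1.   ] q [ 0.82  0.34 -0.46  1.92  0.18  0.93  0.31]
force: [0.2, -0.0, 0.2]
t 4.6 pos [ 455.  -246.3   20.1] F [ 0.17 -0.01  0.15] w 0.0001 zang 2.7 xax [-0.001  0.002 -1.   ] q [ 0.82  0.34 -0.46  1.92  0.18  0.93  0.31]
```

```bash
for i in 1; do python3 -m creep '[{"linear":[0,0,-0.5],"rotation":[0,0,0],"fingers":0}]'|grep force; python3 -m creep '[{"linear":[0,0,-0.5],"rotation":[0,0,0],"fingers":0}]'|grep force; python3 -m creep '[{"linear":[0,0,-0.5],"rotation":[0,0,0],"fingers":0}]'|grep force; done; python3 s.py|head -1
```

```text
force: [0.2, 0.2, 0.3]
force: [-0.3, -0.9, 0.7]
force: [0.1, 0.0, -0.7]
t 4.9 pos [ 455.1 -246.3   18.5] F [ 0.08  0.05 -0.73] w -0.0001 zang 2.7 xax [-0.001  0.002 -1.   ] q [ 0.82  0.34 -0.46  1.92  0.19  0.93  0.31]
```

```bash
for i in 1; do python3 -m creep '[{"linear":[0,0,-0.5],"rotation":[0,0,0],"fingers":0}]'|grep force; python3 -m creep '[{"linear":[0,0,-0.5],"rotation":[0,0,0],"fingers":0}]'|grep force; done; python3 s.py|head -1
python3 - <<'E'
from h import *
b=eyes.grab_frame('side')[215:300,220:310,::-1]
cv2.imwrite('pics/b4.png',cv2.resize(b,None,fx=7,fy=7,interpolation=2))
E
```

```text
force: [-0.8, 0.1, -0.3]
force: [-0.9, 0.6, -0.1]
t 5.1 pos [ 455.2 -246.3   17.5] F [-0.89  0.59 -0.14] w -0.0004 zang 2.7 xax [-0.001  0.002 -1.   ] q [ 0.82  0.34 -0.46  1.92  0.19  0.92  0.31]
```

View pics/b4.png

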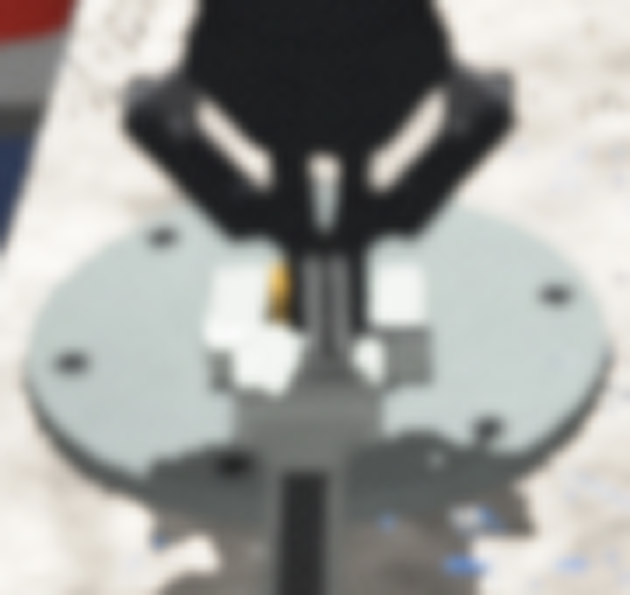

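```bash
for i in 1; do python3 -m creep '[{"linear":[0,0,-0.5],"rotation":[0,0,0],"fingers":0}]'|grep force; python3 -m creep '[{"linear":[0,0,-0.5],"rotation":[0,0,0],"fingers":0}]'|grep force;python3 -m creep '[{"linear":[0,0,-0.5],"rotation":[0,0,0],"fingers":0}]'|grep force;  done; python3 s.py|head -1
```

```text
force: [-0.6, -0.4, -0.0]
force: [0.2, 0.4, 0.5]
force: [-0.5, 0.2, 0.0]
t 5.45 pos [ 455.1 -246.4   15.8] F [-0.47  0.22  0.01] w -0.0001 zang 2.7 xax [-0.001  0.002 -1.   ] q [ 0.82  0.34 -0.46  1.92  0.19  0.92  0.31]
```

```bash
for i in 1; do python3 -m creep '[{"linear":[0,0,-0.5],"rotation":[0,0,0],"fingers":0}]'|grep force; python3 -m creep '[{"linear":[0,0,-0.5],"rotation":[0,0,0],"fingers":0}]'|grep force;python3 -m creep '[{"linear":[0,0,-0.5],"rotation":[0,0,0],"fingers":0}]'|grep force;  done; python3 s.py|head -1;  python3 - <<'E'
from h import *
f=eyes.grab_frame('side')[:,:,::-1]
cv2.imwrite('pics/full5.png',f)
cv2.imwrite('pics/b5.png',cv2.resize(f[235:285,245:295],None,fx=12,fy=12,interpolation=2))
E
```

```text
force: [-0.1, 0.3, -0.5]
force: [-0.3, -0.3, 0.4]
force: [-1.2, 0.3, 6.1]
t 5.75 pos [ 455.2 -246.4   14.3] F [-1.17  0.29  6.07] w 0.0 zang 2.7 xax [-0.001  0.002 -1.   ] q [ 0.81  0.35 -0.46  1.92  0.19  0.92  0.31]
```

View pics/b5.png

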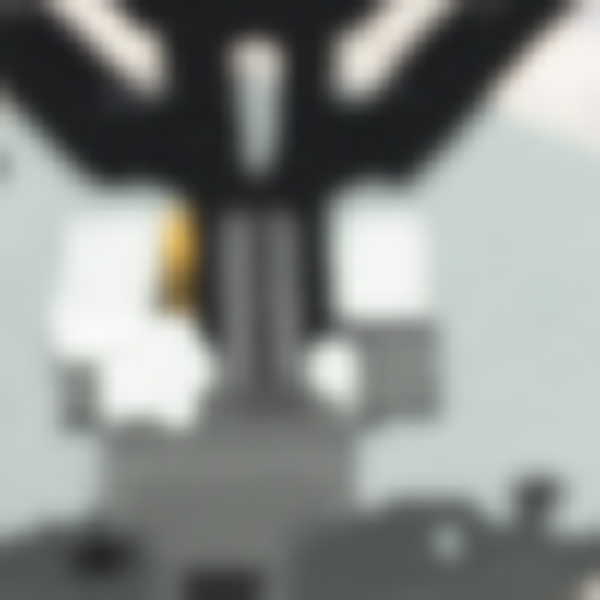

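```bash
python3 -m creep '[{"linear":[0,0,-0.3],"rotation":[0,0,0],"fingers":0}]'|grep force; python3 s.py; python3 -m creep '[{"linear":[0,0,0],"rotation":[0,0,0],"fingers":0}]'|grep force; python3 s.py|head -1
```

```text
force: [-2.0, 1.3, 5.5]
t 5.9 pos [ 455.2 -246.4   14.3] F [-2.    1.25  5.53] w 0.0001 zang 2.7 xax [-0.001  0.002 -1.   ] q [ 0.81  0.35 -0.46  1.92  0.19  0.92  0.31]
rel worm along x -2.7 along -y 0.3
force: [-0.9, 1.5, 1.9]
t 6.0 pos [ 455.2 -246.3   14.4] F [-0.89  1.53  1.94] w 0.0004 zang 2.7 xax [-0.001  0.002 -1.   ] q [ 0.81  0.35 -0.46  1.92  0.19  0.92  0.31]
```

```bash
python3 -m creep '[{"linear":[0,0,-0.6],"rotation":[0,0,0],"fingers":0}]'|grep force; python3 s.py|head -1; python3 -m creep '[{"linear":[0,2,-0.6],"rotation":[0,0,0],"fingers":0}]'|grep force; python3 s.py|head -1; python3 -m creep '[{"linear":[0,2,-0.6],"rotation":[0,0,0],"fingers":0}]'|grep force; python3 s.py
```

```text
force: [-3.8, 2.0, 10.9]
t 6.1 pos [ 455.3 -246.4   14.1] F [-3.75  2.05 10.88] w 0.0003 zang 2.7 xax [-0.001  0.001 -1.   ] q [ 0.81  0.35 -0.46  1.92  0.19  0.92  0.31]
force: [-1.2, -3.6, 8.5]
t 6.2 pos [ 455.6 -245.6   14.2] F [-1.21 -3.62  8.54] w 0.0 zang 2.7 xax [-0.001 -0.    -1.   ] q [ 0.81  0.35 -0.46  1.92  0.19  0.92  0.3 ]
force: [-0.7, -3.3, 4.5]
t 6.3 pos [ 456.  -245.    14.3] F [-0.74 -3.26  4.5 ] w 0.0002 zang 2.6 xax [ 0.001 -0.002 -1.   ] q [ 0.81  0.34 -0.46  1.93  0.19  0.91  0.3 ]
rel worm along x -1.3 along -y 1.1
```

```bash
python3 -m creep '[{"linear":[-0.5,3,-1],"rotation":[0,0,0],"fingers":0}]'|grep force; python3 s.py|head -1; python3 -m creep '[{"linear":[-0.5,3,-0.9],"rotation":[0,0,0],"fingers":0}]'|grep force; python3 s.py|head -1; python3 -m creep '[{"linear":[-0.5,3,-0.9],"rotation":[0,0,0],"fingers":0}]'|grep force; python3 s.py
```

```text
force: [-0.4, -4.6, 9.8]
t 6.4 pos [ 456.2 -243.7   14.2] F [-0.43 -4.56  9.82] w -0.0001 zang 2.6 xax [ 0.003 -0.005 -1.   ] q [ 0.81  0.34 -0.46  1.93  0.19  0.91  0.29]
force: [-2.3, -5.4, 6.9]
t 6.5 pos [ 456.4 -242.6   14.3] F [-2.34 -5.43  6.87] w 0.0001 zang 2.5 xax [ 0.005 -0.008 -1.   ] q [ 0.81  0.34 -0.46  1.93  0.2   0.91  0.29]
force: [-2.2, -5.0, 8.2]
t 6.6 pos [ 456.4 -241.6   14.2] F [-2.2  -5.    8.22] w -0.0004 zang 2.4 xax [ 0.006 -0.01  -1.   ] q [ 0.8   0.34 -0.46  1.94  0.2   0.9   0.28]
rel worm along x 2.0 along -y 1.7
```

```bash
python3 -m creep '[{"linear":[-1,5,-1.1],"rotation":[0.005,0.003,0.002],"fingers":0}]'|grep force; python3 s.py|head -1; python3 -m creep '[{"linear":[-1,5,-1.1],"rotation":[0.005,0.003,0.002],"fingers":0}]'|grep force; python3 s.py|head -1; python3 -m creep '[{"linear":[-1,5,-1.1],"rotation":[0.005,0.003,0.002],"fingers":0}]'|grep force; python3 s.py
```

```text
force: [-0.3, -5.3, 8.0]
t 6.7 pos [ 456.1 -238.7   14.2] F [-0.3  -5.29  8.02] w -0.0001 zang 2.5 xax [ 0.005 -0.008 -1.   ] q [ 0.8   0.33 -0.47  1.94  0.2   0.9   0.28]
force: [-2.0, -5.9, 7.9]
t 6.8 pos [ 455.9 -235.8   14.2] F [-1.96 -5.87  7.89] w -0.0004 zang 2.5 xax [ 0.004 -0.006 -1.   ] q [ 0.8   0.33 -0.47  1.94  0.19  0.9   0.28]
force: [-1.8, -5.4, 8.1]
t 6.9 pos [ 455.7 -232.8   14.1] F [-1.79 -5.42  8.14] w 0.0001 zang 2.6 xax [ 0.004 -0.004 -1.   ] q [ 0.8   0.33 -0.47  1.94  0.19  0.9   0.28]
rel worm along x 10.8 along -y 1.5
```

```bash
python3 -m creep '[{"linear":[-1,5,-1.3],"rotation":[0.005,0.003,0.002],"fingers":0}]'|grep force; python3 -m creep '[{"linear":[0,0,6],"rotation":[0,0,0],"fingers":0},{"linear":[0,-8,0],"rotation":[0.002,0.002,0.002],"fingers":0},{"linear":[0,-8,0],"rotation":[0,0,0],"fingers":0},{"linear":[0,-6,0],"rotation":[0,0,0],"fingers":0},{"linear":[0,0,0],"rotation":[0,0,0],"fingers":0}]' ; python3 s.py
python3 - <<'E'
from h import *
f=eyes.grab_frame('side')[:,:,::-1]
cv2.imwrite('pics/full6.png',f)
a=cv2.imread('pics/side0.png')
cv2.imwrite('pics/b6.png',np.hstack([cv2.resize(q[235:285,240:290],None,fx=8,fy=8,interpolation=2) for q in(a,f)]))
E
```

```text
force: [-0.1, -3.8, 5.9]
time: 7.5
position: [0.4553, -0.2542, 0.0199]
tcp_rot: [-0.037, 1.57, 0.037]
force: [0.1, -0.5, -0.2]
grip_width: -0.0005
t 7.5 pos [ 455.3 -254.2   19.9] F [ 0.11 -0.46 -0.18] w -0.0005 zang 2.7 xax [ 0.001  0.    -1.   ] q [ 0.82  0.34 -0.46  1.91  0.19  0.93  0.32]
rel worm along x -10.5 along -y -0.1
```

View pics/b6.png

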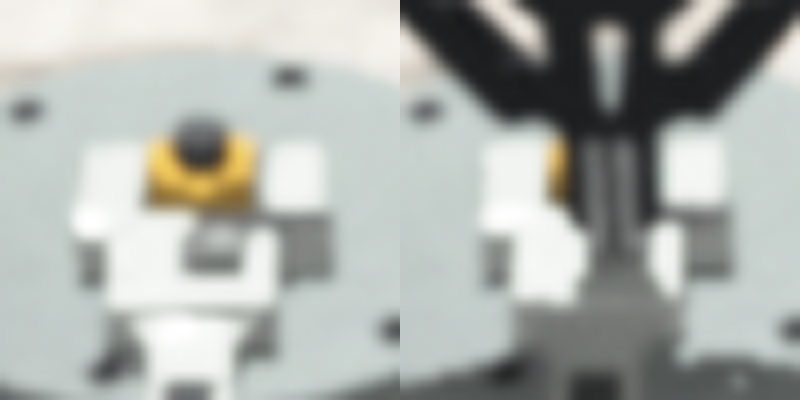

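```bash
python3 -m creep '[{"linear":[0,2,-4],"rotation":[0,0,0],"fingers":0},{"linear":[0,0,-1],"rotation":[0,0,0],"fingers":0}]'|grep force; python3 s.py; python3 -m creep '[{"linear":[0,0,-1],"rotation":[0,0,0],"fingers":0}]'|grep force;  python3 s.py|head -1; python3 -m creep '[{"linear":[-0.8,4,-1.4],"rotation":[0.005,0.003,0.002],"fingers":0}]'|grep force;  python3 s.py
```

```text
force: [0.2, -0.1, 0.5]
t 7.75 pos [ 455.2 -251.2   14.3] F [ 0.18 -0.12  0.52] w 0.0003 zang 2.7 xax [ 0.     0.001 -1.   ] q [ 0.82  0.35 -0.46  1.92  0.19  0.92  0.32]
rel worm along x -7.5 along -y -0.0
force: [-1.0, -0.7, 8.4]
t 7.85 pos [ 455.3 -251.    13.2] F [-1.05 -0.67  8.45] w 0.0001 zang 2.7 xax [ 0.     0.001 -1.   ] q [ 0.82  0.35 -0.46  1.92  0.19  0.91  0.31]
force: [-3.3, -12.6, 18.1]
t 7.95 pos [ 455.4 -249.7   13. ] F [ -3.3  -12.61  18.15] w 0.0005 zang 2.8 xax [-0.     0.002 -1.   ] q [ 0.82  0.35 -0.46  1.92  0.19  0.92  0.31]
rel worm along x -6.0 along -y 0.3
```

```bash
python3 -m creep '[{"linear":[-0.3,2,1],"rotation":[0,0,0],"fingers":0},{"linear":[-0.5,2.5,-0.6],"rotation":[0.003,0.002,0.001],"fingers":0}]'|grep force; python3 s.py;  python3 -m creep '[{"linear":[-0.8,4,-1.4],"rotation":[0.005,0.003,0.002],"fingers":0}]'|grep force;  python3 s.py
```

```text
force: [0.0, -2.9, 3.8]
t 8.15 pos [ 455.2 -246.7   14.3] F [ 0.   -2.91  3.81] w -0.0001 zang 2.8 xax [-0.001  0.003 -1.   ] q [ 0.82  0.35 -0.46  1.92  0.19  0.92  0.31]
rel worm along x -3.0 along -y 0.2
force: [-3.3, -5.5, 18.7]
t 8.25 pos [ 455.1 -244.    14. ] F [-3.31 -5.55 18.7 ] w 0.0001 zang 2.9 xax [-0.002  0.005 -1.   ] q [ 0.81  0.35 -0.46  1.92  0.19  0.92  0.31]
rel worm along x -0.3 along -y 0.3
```

```bash
python3 -m creep '[{"linear":[-0.7,4,-0.6],"rotation":[0.002,0.003,0.001],"fingers":0}]'|grep force; python3 s.py|head -1;  python3 -m creep '[{"linear":[-0.7,4,-0.9],"rotation":[0.002,0.003,0.001],"fingers":0}]'|grep force;  python3 s.py|head -1;  python3 -m creep '[{"linear":[-0.7,4,-0.9],"rotation":[0.003,0.002,0.001],"fingers":0}]'|grep force;  python3 s.py
```

```text
force: [-1.6, -5.1, 6.0]
t 8.35 pos [ 454.9 -241.3   14.3] F [-1.56 -5.11  6.03] w -0.0001 zang 2.9 xax [-0.004  0.005 -1.   ] q [ 0.81  0.34 -0.47  1.93  0.19  0.92  0.3 ]
force: [-1.5, -4.9, 10.4]
t 8.45 pos [ 454.6 -238.6   14.2] F [-1.51 -4.93 10.39] w 0.0001 zang 2.9 xax [-0.006  0.005 -1.   ] q [ 0.81  0.34 -0.47  1.93  0.19  0.92  0.3 ]
force: [-1.8, -5.7, 10.2]
t 8.55 pos [ 454.5 -235.8   14.2] F [-1.81 -5.68 10.24] w 0.0 zang 3.0 xax [-0.007  0.006 -1.   ] q [ 0.8   0.34 -0.47  1.93  0.19  0.92  0.3 ]
rel worm along x 7.9 along -y 0.1
```

```bash
python3 -m creep '[{"linear":[-0.5,4,-1.1],"rotation":[0,-0.002,0],"fingers":0}]'|grep force; python3 s.py|head -1;  python3 -m creep '[{"linear":[-0.5,4,-1.1],"rotation":[0,-0.002,0],"fingers":0}]'|grep force;  python3 s.py;  python3 -m creep '[{"linear":[0,0,6],"rotation":[-0.005,-0.007,-0.003],"fingers":0},{"linear":[0,-8,0],"rotation":[0,0,0],"fingers":0},{"linear":[0,-8,0],"rotation":[0,0,0],"fingers":0},{"linear":[0,0,-4],"rotation":[0,0,0],"fingers":0},{"linear":[0,0,0],"rotation":[0,0,0],"fingers":0}]';  python3 s.py
```

```text
force: [-4.5, -6.6, 13.5]
t 8.65 pos [ 454.4 -233.3   14.1] F [-4.49 -6.58 13.46] w -0.0001 zang 2.9 xax [-0.004  0.004 -1.   ] q [ 0.8   0.34 -0.47  1.94  0.19  0.92  0.29]
force: [-1.8, -4.6, 9.2]
t 8.75 pos [ 454.3 -230.6   14. ] F [-1.81 -4.55  9.21] w -0.0002 zang 2.9 xax [-0.001  0.002 -1.   ] q [ 0.8   0.33 -0.47  1.94  0.19  0.91  0.28]
rel worm along x 13.1 along -y 0.2
time: 9.25
position: [0.4536, -0.2463, 0.015]
tcp_rot: [-0.039, 1.566, 0.037]
force: [0.4, 0.0, 0.9]
grip_width: 0.0
t 9.25 pos [ 453.6 -246.3   15. ] F [0.44 0.04 0.88] w 0.0 zang 2.8 xax [ 0.005 -0.001 -1.   ] q [ 0.82  0.34 -0.46  1.93  0.19  0.91  0.31]
rel worm along x -2.5 along -y -1.4
```

```bash
python3 -m creep '[{"linear":[0.5,-1.5,-0.6],"rotation":[0,0.002,0],"fingers":0},{"linear":[0.2,4,-0.9],"rotation":[0.003,0.003,0.002],"fingers":0}]'|grep force; python3 s.py|head -1;  python3 -m creep '[{"linear":[-0.4,4,-1.0],"rotation":[0.003,0.003,0.001],"fingers":0}]'|grep force;  python3 -m creep '[{"linear":[-0.5,4,-1.0],"rotation":[0.003,0.002,0.001],"fingers":0}]'|grep force; python3 -m creep '[{"linear":[-0.5,4,-1.0],"rotation":[0.002,0.001,0.001],"fingers":0}]'|grep force; python3 -m creep '[{"linear":[-0.5,4,-1.0],"rotation":[0.002,0.001,0.001],"fingers":0}]'|grep force;  python3 s.py
```

```text
force: [-6.5, -6.1, 18.3]
t 9.45 pos [ 454.2 -245.4   14. ] F [-6.55 -6.12 18.29] w -0.0002 zang 2.8 xax [-0.001  0.    -1.   ] q [ 0.81  0.34 -0.46  1.93  0.19  0.91  0.31]
force: [-4.7, -6.2, 13.7]
force: [-2.7, -5.2, 8.8]
force: [-2.3, -5.7, 8.7]
force: [-2.5, -5.5, 9.6]
t 9.85 pos [ 453.6 -237.7   14.2] F [-2.46 -5.47  9.56] w 0.0 zang 2.8 xax [-0.005 -0.001 -1.   ] q [ 0.8   0.34 -0.47  1.93  0.19  0.92  0.29]
rel worm along x 6.1 along -y -0.9
```

```bash
python3 -m creep '[{"linear":[0.1,4,-1.1],"rotation":[0.001,0,0],"fingers":0}]'|grep force; python3 -m creep '[{"linear":[0,4,-1.1],"rotation":[0.001,0,0],"fingers":0}]'|grep force;  python3 -m creep '[{"linear":[0,3,-1.1],"rotation":[0,0,0],"fingers":0}]'|grep force;python3 s.py;  python3 -m creep '[{"linear":[0.5,0,6],"rotation":[0,-0.004,0],"fingers":0},{"linear":[0,-8,0],"rotation":[0,0,0],"fingers":0},{"linear":[0,-8,0],"rotation":[0,0,0],"fingers":0},{"linear":[0,0,0],"rotation":[0,0,0],"fingers":0}]'|grep force;  python3 s.py
python3 - <<'E'
from h import *
f=eyes.grab_frame('side')[:,:,::-1]
cv2.imwrite('pics/full7.png',f)
a=cv2.imread('pics/side0.png')
cv2.imwrite('pics/b7.png',np.hstack([cv2.resize(q[235:285,240:290],None,fx=8,fy=8,interpolation=2) for q in(a,f)]))
E
```

```text
force: [-6.6, -6.1, 12.7]
force: [-6.0, -5.4, 13.0]
force: [-4.9, -6.9, 11.8]
t 10.15 pos [ 453.5 -233.3   14.1] F [-4.91 -6.87 11.8 ] w -0.0 zang 2.5 xax [-0.004 -0.008 -1.   ] q [ 0.79  0.33 -0.47  1.94  0.2   0.91  0.27]
rel worm along x 10.5 along -y -0.7
force: [-1.0, 0.1, -1.0]
t 10.55 pos [ 454.2 -250.7   20.4] F [-0.98  0.08 -1.01] w -0.0 zang 2.6 xax [ 0.    -0.008 -1.   ] q [ 0.82  0.33 -0.46  1.92  0.19  0.92  0.31]
rel worm along x -7.0 along -y -0.9
```

View pics/b7.png

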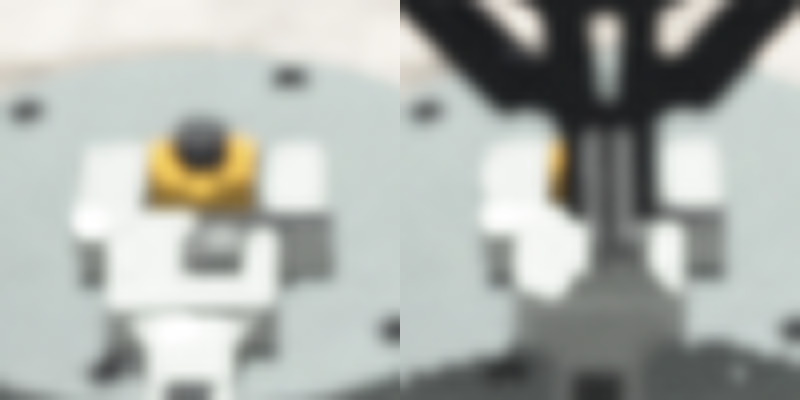

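```bash
python3 -m creep '[{"linear":[0.7,2,-4],"rotation":[0.008,0,0.002],"fingers":0},{"linear":[0,1,-1.5],"rotation":[0,0,0],"fingers":0},{"linear":[0.2,3,-0.9],"rotation":[0.003,0.002,0.002],"fingers":0}]'|grep force; python3 s.py; python3 -m creep '[{"linear":[-0.1,4,-1.0],"rotation":[0.003,0.002,0.001],"fingers":0}]'|grep force;  python3 -m creep '[{"linear":[-0.1,4,-1.1],"rotation":[0.003,0.002,0.001],"fingers":0}]'|grep force; python3 -m creep '[{"linear":[-0.1,4,-1.1],"rotation":[0.003,0.001,0.001],"fingers":0}]'|grep force; python3 -m creep '[{"linear":[-0.1,4,-1.1],"rotation":[0.003,0.001,0.001],"fingers":0}]'|grep force;  python3 s.py
```

```text
force: [-7.9, -7.2, 20.5]
t 10.9 pos [ 455.1 -245.6   13.9] F [-7.88 -7.22 20.48] w -0.0002 zang 2.7 xax [-0.002  0.002 -1.   ] q [ 0.81  0.35 -0.46  1.92  0.19  0.92  0.31]
rel worm along x -2.0 along -y 0.1
force: [-5.4, -5.8, 14.8]
force: [-5.0, -4.6, 13.8]
force: [-5.9, -6.1, 13.3]
force: [-5.0, -6.0, 13.7]
t 11.3 pos [ 454.6 -238.1   14.1] F [-4.99 -6.01 13.74] w 0.0001 zang 2.7 xax [-0.007  0.002 -1.   ] q [ 0.8   0.34 -0.47  1.93  0.19  0.92  0.29]
rel worm along x 5.6 along -y 0.1
```

```bash
python3 -m creep '[{"linear":[-0.5,4.5,-1.1],"rotation":[0.003,-0.001,0.001],"fingers":0}]'|grep force;  python3 -m creep '[{"linear":[-0.5,4.5,-1.1],"rotation":[0.003,-0.001,0.001],"fingers":0}]'|grep force;  python3 -m creep '[{"linear":[-0.5,4.5,-1.1],"rotation":[0.003,-0.001,0.001],"fingers":0}]'|grep force;python3 s.py;  python3 -m creep '[{"linear":[1,0,6],"rotation":[-0.002,-0.004,0],"fingers":0},{"linear":[0,-8,0],"rotation":[0,0,0],"fingers":0},{"linear":[0,-9,0],"rotation":[0,0,0],"fingers":0},{"linear":[0,0,-3.5],"rotation":[0,0,0],"fingers":0},{"linear":[0,0,0],"rotation":[0,0,0],"fingers":0}]'|grep force;  python3 s.py
```

```text
force: [-3.1, -6.0, 11.9]
force: [-3.4, -5.8, 11.8]
force: [-2.2, -4.9, 6.2]
t 11.6 pos [ 454.1 -230.3   14. ] F [-2.2  -4.92  6.22] w 0.0 zang 2.6 xax [-0.001  0.003 -1.   ] q [ 0.8   0.33 -0.47  1.94  0.19  0.91  0.28]
rel worm along x 13.5 along -y 0.0
force: [-0.7, -0.1, -0.1]
t 12.1 pos [ 454.9 -248.    16. ] F [-0.69 -0.13 -0.13] w 0.0 zang 2.7 xax [ 0.003  0.001 -1.   ] q [ 0.82  0.34 -0.46  1.92  0.19  0.92  0.31]
rel worm along x -4.3 along -y -0.1
```

```bash
python3 -m creep '[{"linear":[0,1,-1.4],"rotation":[0,0,0],"fingers":0},{"linear":[-0.2,3,-0.7],"rotation":[0.003,0.001,0.002],"fingers":0}]'|grep force; python3 s.py; python3 -m creep '[{"linear":[-0.4,4,-1.0],"rotation":[0.003,0.001,0.001],"fingers":0}]'|grep force;  python3 -m creep '[{"linear":[-0.4,4.5,-1.1],"rotation":[0.003,0,0.001],"fingers":0}]'|grep force; python3 -m creep '[{"linear":[-0.4,4.5,-1.1],"rotation":[0.003,0,0.001],"fingers":0}]'|grep force; python3 -m creep '[{"linear":[-0.4,4.5,-1.1],"rotation":[0.003,0,0.001],"fingers":0}]'|grep force;  python3 s.py
```

```text
force: [-3.8, -5.8, 12.6]
t 12.3 pos [ 455.  -245.5   14.1] F [-3.79 -5.8  12.56] w 0.0 zang 2.7 xax [ 0.002  0.003 -1.   ] q [ 0.82  0.34 -0.46  1.93  0.19  0.91  0.31]
rel worm along x -1.8 along -y 0.1
force: [-3.9, -7.2, 13.9]
force: [-4.4, -5.8, 12.5]
force: [-4.1, -5.9, 11.3]
force: [-4.5, -5.7, 11.6]
t 12.7 pos [ 454.4 -235.5   14.2] F [-4.51 -5.66 11.58] w 0.0003 zang 2.7 xax [ 0.005  0.004 -1.   ] q [ 0.81  0.33 -0.47  1.94  0.18  0.91  0.3 ]
rel worm along x 8.2 along -y -0.0
```

```bash
python3 -m creep '[{"linear":[-0.5,4.5,-1.1],"rotation":[0.002,0.001,0.001],"fingers":0}]'|grep force;  python3 -m creep '[{"linear":[-0.5,4,-1.1],"rotation":[0.001,0.001,0],"fingers":0}]'|grep force; python3 s.py;  python3 -m creep '[{"linear":[1,0,6],"rotation":[-0.004,0.002,0],"fingers":0},{"linear":[0,-8,0],"rotation":[0,0,0],"fingers":0},{"linear":[0,-9,0],"rotation":[0,0,0],"fingers":0},{"linear":[0,0,0],"rotation":[0,0,0],"fingers":0}]'|grep force;  python3 s.py
python3 - <<'E'
from h import *
f=eyes.grab_frame('side')[:,:,::-1]
cv2.imwrite('pics/full8.png',f)
a=cv2.imread('pics/full7.png')
cv2.imwrite('pics/b8.png',np.hstack([cv2.resize(q[235:285,240:290],None,fx=8,fy=8,interpolation=2) for q in(a,f)]))
E
```

```text
force: [-4.1, -5.6, 10.8]
force: [-1.5, -3.8, 5.5]
t 12.9 pos [ 454.  -230.4   14.1] F [-1.54 -3.81  5.53] w -0.0 zang 2.6 xax [ 0.005  0.001 -1.   ] q [ 0.8   0.33 -0.47  1.95  0.18  0.9   0.28]
rel worm along x 13.3 along -y -0.1
force: [-0.3, 0.3, -0.0]
t 13.3 pos [ 455.2 -248.    20.3] F [-0.32  0.32 -0.02] w -0.0003 zang 2.7 xax [ 0.003 -0.003 -1.   ] q [ 0.82  0.33 -0.46  1.92  0.19  0.92  0.31]
rel worm along x -4.3 along -y 0.1
```

View pics/b8.png

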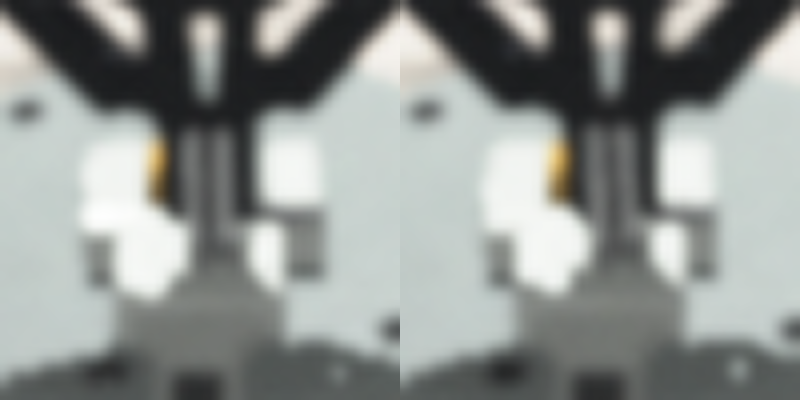

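The moving jaw's right block has shrunk from 325 to about 314 in the crop, so the jaws are closing. Next stroke.

```bash
python3 -m creep '[{"linear":[0,1,-5],"rotation":[0.003,0,0],"fingers":0},{"linear":[-0.2,1.5,-1.2],"rotation":[0.002,0.001,0.001],"fingers":0}]'|grep force; python3 s.py; python3 -m creep '[{"linear":[-0.4,4,-0.9],"rotation":[0.003,0.001,0.001],"fingers":0}]'|grep force;  python3 -m creep '[{"linear":[-0.4,4.5,-1.1],"rotation":[0.003,0,0.001],"fingers":0}]'|grep force; python3 -m creep '[{"linear":[-0.4,4.5,-1.1],"rotation":[0.003,0,0.001],"fingers":0}]'|grep force; python3 -m creep '[{"linear":[-0.4,4.5,-1.1],"rotation":[0.003,0,0.001],"fingers":0}]'|grep force;  python3 s.py
```

```text
force: [-3.8, -7.5, 12.9]
t 13.55 pos [ 455.3 -245.9   14.1] F [-3.77 -7.51 12.86] w 0.0001 zang 2.8 xax [ 0.003  0.001 -1.   ] q [ 0.82  0.34 -0.46  1.93  0.19  0.91  0.31]
rel worm along x -2.3 along -y 0.4
force: [-4.2, -9.3, 15.0]
force: [-3.7, -11.0, 13.0]
force: [-4.0, -12.0, 10.0]
force: [-0.2, -7.3, 9.5]
t 13.95 pos [ 455.4 -240.4   14.2] F [-0.23 -7.27  9.49] w -0.0002 zang 2.6 xax [ 0.008 -0.002 -1.   ] q [ 0.81  0.33 -0.47  1.94  0.19  0.9   0.3 ]
rel worm along x 3.3 along -y 0.8
```

```bash
python3 -m creep '[{"linear":[0,0,6],"rotation":[0,0,0],"fingers":0},{"linear":[0,0,15],"rotation":[0,0,0],"fingers":0},{"linear":[0,0,20],"rotation":[0,0,0],"fingers":0},{"linear":[10,-15,10],"rotation":[0,0,0],"fingers":0},{"linear":[15,-25,0],"rotation":[0,0,0],"fingers":0},{"linear":[15,-25,0],"rotation":[0,0,0],"fingers":0},{"linear":[15,-25,0],"rotation":[0,0,0],"fingers":0},{"linear":[10,-15,0],"rotation":[0,0,0],"fingers":0},{"linear":[0,0,0],"rotation":[0,0,0],"fingers":0}]'|grep force;  python3 s.py
python3 - <<'E'
from h import *
f=eyes.grab_frame('side')[:,:,::-1];t=eyes.grab_frame('top')[:,:,::-1]
cv2.imwrite('pics/full9.png',f);cv2.imwrite('pics/top9.png',t)
a=cv2.imread('pics/side0.png')
cv2.imwrite('pics/b9.png',np.hstack([cv2.resize(q[235:285,240:290],None,fx=8,fy=8,interpolation=2) for q in(a,f)]))
cv2.imwrite('pics/t9.png',cv2.resize(t[250:365,265:455],None,fx=4,fy=4,interpolation=2))
E
```

```text
force: [-0.0, 0.5, 0.0]
t 14.85 pos [ 522.7 -344.5   72.5] F [-0.03  0.48  0.02] w 0.0002 zang 2.9 xax [ 0.008  0.002 -1.   ] q [ 0.84  0.47 -0.42  1.6   0.2   1.11  0.42]
rel worm along x -104.3 along -y 62.5
```

View pics/b9.png

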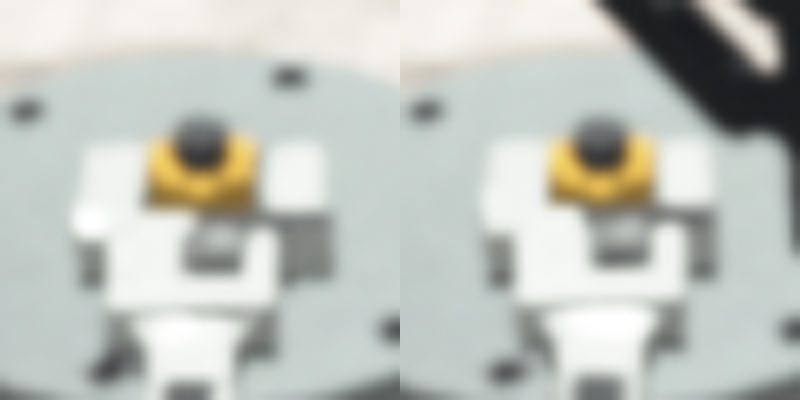

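View pics/t9.png

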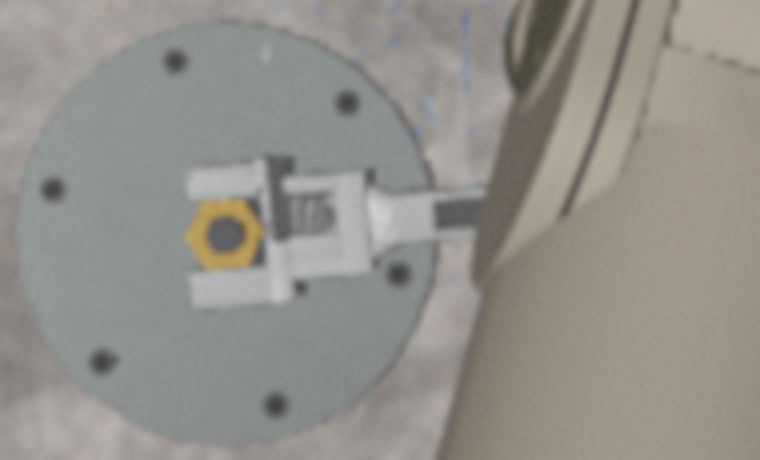

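```bash
python3 - <<'E'
from h import *
for nm in('top0','top9'):
    im=cv2.imread(f'pics/{nm}.png').astype(int)
    for u in (315,318,321,324,327):
        print(nm,u,[tuple(im[v,u]) [0] for v in range(286,330)])
E
```

```text
top0 315 [np.int64(145), np.int64(143), np.int64(139), np.int64(149), np.int64(171), np.int64(181), np.int64(180), np.int64(180), np.int64(179), np.int64(176), np.int64(170), np.int64(157), np.int64(146), np.int64(137), np.int64(122), np.int64(109), np.int64(99), np.int64(93), np.int64(86), np.int64(83), np.int64(88), np.int64(87), np.int64(86), np.int64(85), np.int64(85), np.int64(84), np.int64(88), np.int64(91), np.int64(103), np.int64(119), np.int64(125), np.int64(126), np.int64(138), np.int64(164), np.int64(177), np.int64(176), np.int64(176), np.int64(174), np.int64(173), np.int64(171), np.int64(167), np.int64(157), np.int64(140), np.int64(137)]
top0 318 [np.int64(141), np.int64(133), np.int64(126), np.int64(148), np.int64(174), np.int64(182), np.int64(181), np.int64(181), np.int64(180), np.int64(176), np.int64(164), np.int64(146), np.int64(137), np.int64(124), np.int64(99), np.int64(85), np.int64(85), np.int64(84), np.int64(84), np.int64(91), np.int64(94), np.int64(99), np.int64(97), np.int64(98), np.int64(98), np.int64(98), np.int64(92), np.int64(89), np.int64(82), np.int64(86)
[... 4751 characters left out ...]
, np.int64(144), np.int64(142), np.int64(141)]
top9 327 [np.int64(144), np.int64(144), np.int64(142), np.int64(136), np.int64(139), np.int64(156), np.int64(168), np.int64(173), np.int64(176), np.int64(177), np.int64(179), np.int64(174), np.int64(159), np.int64(125), np.int64(89), np.int64(81), np.int64(80), np.int64(81), np.int64(83), np.int64(82), np.int64(85), np.int64(83), np.int64(85), np.int64(79), np.int64(85), np.int64(84), np.int64(88), np.int64(90), np.int64(90), np.int64(91), np.int64(123), np.int64(159), np.int64(174), np.int64(177), np.int64(176), np.int64(174), np.int64(177), np.int64(174), np.int64(172), np.int64(160), np.int64(144), np.int64(141), np.int64(144), np.int64(144)]
```

The top view shows the jaws with about 32.4 mm between inner edges, flush on both flats. The stroke force also rose from 5.5 to 12 N, so they are snug. Next is the handle push: I'll go down on its far side.

```bash
python3 -m creep '[{"linear":[-3,-2,-15],"rotation":[0,0.008,0],"fingers":0},{"linear":[0,-2,-15],"rotation":[0,0,0],"fingers":0},{"linear":[0,0,-15],"rotation":[0,0,0],"fingers":0},{"linear":[0,0,-10],"rotation":[0,0,0],"fingers":0},{"linear":[0,0,-6],"rotation":[0,0,0],"fingers":0},{"linear":[0,0,-5],"rotation":[0,0,0],"fingers":0}]'|grep force;  python3 s.py
python3 - <<'E'
from h import *
f=eyes.grab_frame('side')[:,:,::-1]
cv2.imwrite('pics/full10.png',f)
cv2.imwrite('pics/b10.png',cv2.resize(f[230:340,230:340],None,fx=5,fy=5,interpolation=2))
u,v=proj('side',[.456,-.35,.024]);print((u-230)*5,(v-230)*5)
E
```

```text
force: [-0.4, -0.5, -0.0]
t 15.55 pos [ 5.169e+02 -3.426e+02  3.000e-01] F [-0.41 -0.51 -0.01] w -0.0003 zang 3.2 xax [-0.004  0.005 -1.   ] q [ 0.82  0.55 -0.4   1.65  0.24  0.99  0.4 ]
rel worm along x -102.1 along -y 56.8
164.61867454936737 328.7849176104112
```

View pics/b10.png

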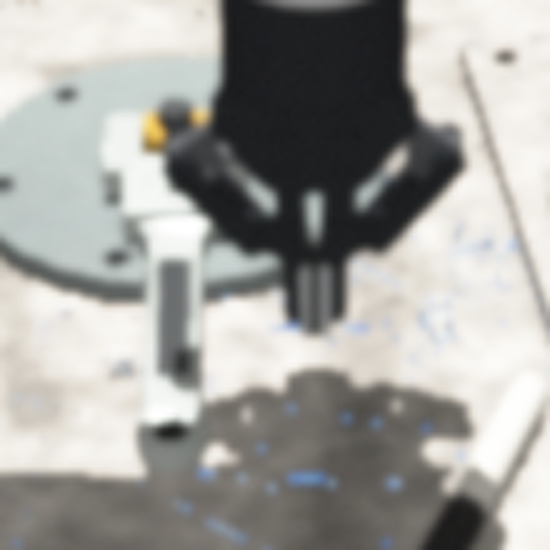

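```bash
python3 -m creep '[{"linear":[0,0,-2],"rotation":[0,0,0],"fingers":0},{"linear":[0,-2,-2],"rotation":[0,0,0],"fingers":0},{"linear":[-4,-2,-1],"rotation":[0,0,0],"fingers":0}]'|grep force;  python3 -m creep '[{"linear":[-6,-2,-1],"rotation":[0,0,0],"fingers":0},{"linear":[-6,0,0],"rotation":[0,0,0],"fingers":0},{"linear":[-6,0,0],"rotation":[0,0,0],"fingers":0}]'|grep force;  python3 s.py
python3 - <<'E'
from h import *
f=eyes.grab_frame('side')[:,:,::-1]
cv2.imwrite('pics/b11.png',cv2.resize(f[230:340,230:340],None,fx=5,fy=5,interpolation=2))
E
```

```text
force: [-0.6, -0.0, -0.4]
force: [-0.3, 0.2, -0.4]
t 16.2 pos [ 494.2 -349.4   -5.7] F [-0.32  0.19 -0.42] w -0.0 zang 3.2 xax [-0.002  0.004 -1.   ] q [ 0.86  0.53 -0.4   1.7   0.24  0.96  0.43]
rel worm along x -107.7 along -y 33.7
```

View pics/b11.png

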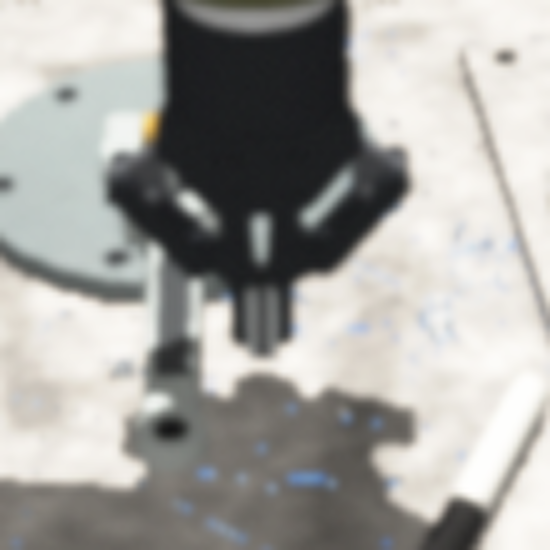

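```bash
python3 -m creep '[{"linear":[-5,0,-1],"rotation":[0,0,0],"fingers":0},{"linear":[-4,0,0],"rotation":[0,0,0],"fingers":0}]'|grep -E "force|pos";  python3 -m creep '[{"linear":[-2,0,0],"rotation":[0,0,0],"fingers":0}]'|grep -E "force|pos"; python3 -m creep '[{"linear":[-2,0,0],"rotation":[0,0,0],"fingers":0}]'|grep -E "force|pos"; python3 -m creep '[{"linear":[-1.5,0,0],"rotation":[0,0,0],"fingers":0}]'|grep -E "force|pos";  python3 s.py
```

```text
position: [0.4833, -0.35, -0.0066]
force: [-0.2, 0.3, -0.1]
position: [0.4812, -0.3501, -0.0064]
force: [3.1, 0.4, 0.3]
position: [0.4798, -0.3501, -0.0061]
force: [3.2, -0.4, -1.1]
position: [0.4788, -0.3501, -0.0058]
force: [2.1, 0.6, -0.1]
t 16.75 pos [ 478.8 -350.1   -5.8] F [ 2.1   0.64 -0.1 ] w 0.0001 zang 3.2 xax [ 0.     0.003 -1.   ] q [ 0.88  0.51 -0.4   1.74  0.23  0.94  0.44]
rel worm along x -107.5 along -y 18.3
```

```bash
python3 -m creep '[{"linear":[-3,-0.6,-0.1],"rotation":[0,0,-0.02],"fingers":0},{"linear":[-3,-0.6,-0.1],"rotation":[0,0,-0.02],"fingers":0},{"linear":[-3,-0.6,-0.1],"rotation":[0,0,-0.02],"fingers":0}]'|grep -E "force|pos";  python3 s.py; python3 -m creep '[{"linear":[-3,-0.5,-0.1],"rotation":[0,0,-0.02],"fingers":0},{"linear":[-3,-0.4,-0.1],"rotation":[0,0,-0.02],"fingers":0},{"linear":[-3,-0.4,-0.1],"rotation":[0,0,-0.02],"fingers":0}]'|grep -E "force|pos";  python3 s.py
```

```text
position: [0.4705, -0.3517, -0.0057]
force: [3.3, -0.2, 0.2]
t 17.05 pos [ 470.5 -351.7   -5.7] F [ 3.31 -0.16  0.23] w -0.0004 zang -0.5 xax [ 0.002  0.002 -1.   ] q [ 0.88  0.49 -0.39  1.76  0.22  0.93  0.39]
rel worm along x -108.6 along -y 10.0
position: [0.4612, -0.3529, -0.0057]
force: [2.7, 0.5, 1.0]
t 17.35 pos [ 461.2 -352.9   -5.7] F [2.73 0.51 0.95] w 0.0002 zang -4.2 xax [ 0.003  0.002 -1.   ] q [ 0.89  0.48 -0.38  1.77  0.21  0.93  0.35]
rel worm along x -109.4 along -y 0.6
```

```bash
python3 -m creep '[{"linear":[-3,-0.3,-0.1],"rotation":[0,0,-0.02],"fingers":0},{"linear":[-3,-0.2,-0.1],"rotation":[0,0,-0.02],"fingers":0},{"linear":[-3,-0.2,-0.1],"rotation":[0,0,-0.02],"fingers":0}]'|grep -E "force|pos";   python3 -m creep '[{"linear":[-3,-0.1,-0.1],"rotation":[0,0,-0.02],"fingers":0},{"linear":[-3,0,-0.1],"rotation":[0,0,-0.02],"fingers":0},{"linear":[-3,0,-0.1],"rotation":[0,0,-0.02],"fingers":0}]'|grep -E "force|pos";  python3 s.py
python3 - <<'E'
from h import *
f=eyes.grab_frame('side')[:,:,::-1]
cv2.imwrite('pics/b12.png',cv2.resize(f[230:340,200:310],None,fx=5,fy=5,interpolation=2))
E
```

```text
position: [0.4518, -0.3535, -0.0058]
force: [3.9, 0.8, 1.6]
position: [0.4423, -0.3536, -0.0058]
force: [3.7, 0.9, 1.8]
t 17.95 pos [ 442.3 -353.6   -5.8] F [3.72 0.89 1.81] w 0.0004 zang -11.7 xax [ 0.005  0.001 -1.   ] q [ 0.89  0.45 -0.35  1.82  0.19  0.91  0.25]
rel worm along x -109.1 along -y -18.3
```

View pics/b12.png

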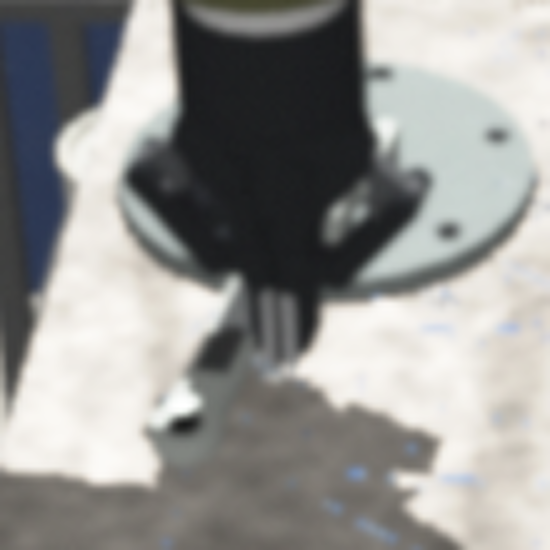

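```bash
python3 -m creep '[{"linear":[-3,0.2,-0.1],"rotation":[0,0,-0.02],"fingers":0},{"linear":[-3,0.2,-0.1],"rotation":[0,0,-0.02],"fingers":0}]'|grep -E "force|pos";   python3 -m creep '[{"linear":[-2.5,0.3,-0.1],"rotation":[0,0,-0.02],"fingers":0},{"linear":[-2.5,0.3,-0.1],"rotation":[0,0,-0.02],"fingers":0}]'|grep -E "force|pos"; python3 -m creep '[{"linear":[-2.5,0.4,-0.1],"rotation":[0,0,-0.017],"fingers":0}]'|grep -E "force|pos"; python3 s.py
```

```text
position: [0.4357, -0.3535, -0.0059]
force: [3.1, 1.8, 3.1]
position: [0.4304, -0.3531, -0.0059]
force: [3.1, 0.2, 2.8]
position: [0.4277, -0.3528, -0.0059]
force: [3.6, -0.6, 2.9]
t 18.5 pos [ 427.7 -352.8   -5.9] F [ 3.63 -0.56  2.92] w 0.0 zang -17.8 xax [ 0.006 -0.    -1.   ] q [ 0.89  0.42 -0.34  1.85  0.17  0.89  0.17]
rel worm along x -107.5 along -y -32.8
```

```bash
python3 -m creep '[{"linear":[-2.5,0.5,0.3],"rotation":[0,-0.002,-0.017],"fingers":0}]'|grep -E "force|pos";   python3 -m creep '[{"linear":[-2.5,0.5,0.2],"rotation":[0,-0.002,-0.017],"fingers":0}]'|grep -E "force|pos"; python3 -m creep '[{"linear":[-2.5,0.5,0.2],"rotation":[0,-0.002,-0.017],"fingers":0}]'|grep -E "force|pos"; python3 -m creep '[{"linear":[-2.5,0.6,0.1],"rotation":[0,-0.001,-0.017],"fingers":0}]'|grep -E "force|pos"; python3 s.py
```

```text
position: [0.4249, -0.3524, -0.0057]
force: [2.6, -0.2, 0.7]
position: [0.4218, -0.3518, -0.0057]
force: [2.7, -1.5, 0.7]
position: [0.4188, -0.3513, -0.0057]
force: [3.1, 0.4, 1.1]
position: [0.4158, -0.3507, -0.0057]
force: [2.0, -0.5, 0.5]
t 18.9 pos [ 415.8 -350.7   -5.7] F [ 2.05 -0.51  0.46] w 0.0001 zang -22.1 xax [ 0.012 -0.    -1.   ] q [ 0.9   0.4  -0.32  1.88  0.15  0.87  0.12]
rel worm along x -104.8 along -y -44.6
```

```bash
python3 -m creep '[{"linear":[-2,0.6,0],"rotation":[0,0.003,-0.014],"fingers":0}]'|grep -E "force|pos";   python3 -m creep '[{"linear":[-2,0.6,0],"rotation":[0,0.003,-0.014],"fingers":0}]'|grep -E "force|pos"; python3 -m creep '[{"linear":[-2,0.6,0],"rotation":[0,0,-0.014],"fingers":0}]'|grep -E "force|pos"; python3 s.py
```

```text
position: [0.4133, -0.3501, -0.0057]
force: [3.0, -1.1, 1.2]
position: [0.4113, -0.3498, -0.0056]
force: [4.3, -2.0, -0.2]
position: [0.4098, -0.3495, -0.0055]
force: [5.5, -2.2, -0.9]
t 19.2 pos [ 409.8 -349.5   -5.5] F [ 5.54 -2.2  -0.95] w 0.0001 zang -24.8 xax [ 0.007 -0.002 -1.   ] q [ 0.89  0.39 -0.31  1.89  0.15  0.87  0.07]
rel worm along x -103.2 along -y -50.5
```

```bash
python3 -m creep '[{"linear":[-1.5,0.6,0],"rotation":[0,0,0],"fingers":0}]'|grep -E "force|pos";   python3 -m creep '[{"linear":[-1.5,0.6,0],"rotation":[0,0,0],"fingers":0}]'|grep -E "force|pos"; python3 s.py
```

```text
position: [0.409, -0.3492, -0.0052]
force: [6.5, -2.7, -0.2]
position: [0.4085, -0.3491, -0.0048]
force: [7.1, -2.8, -0.8]
t 19.4 pos [ 408.5 -349.1   -4.8] F [ 7.08 -2.77 -0.84] w 0.0001 zang -24.8 xax [ 0.01  -0.004 -1.   ] q [ 0.9   0.38 -0.32  1.9   0.15  0.87  0.07]
rel worm along x -102.8 along -y -51.9
```

The push reached 7.6 N with the motion stalling, so the nut is tight. Backing off square to the handle, lifting and looking.

```bash
python3 -m creep '[{"linear":[3,-1,0],"rotation":[0,0,0],"fingers":0},{"linear":[8,-4,0],"rotation":[0,0,0],"fingers":0},{"linear":[10,-5,0],"rotation":[0,0,0],"fingers":0},{"linear":[5,-2,15],"rotation":[0,0,0],"fingers":0},{"linear":[0,0,30],"rotation":[0,0,0],"fingers":0},{"linear":[10,-10,30],"rotation":[0,0,0],"fingers":0},{"linear":[10,-30,30],"rotation":[0,0,0],"fingers":0},{"linear":[0,-40,20],"rotation":[0,0,0],"fingers":0},{"linear":[0,-40,0],"rotation":[0,0,0],"fingers":0},{"linear":[0,-40,0],"rotation":[0,0,0],"fingers":0},{"linear":[0,-40,0],"rotation":[0,0,0],"fingers":0},{"linear":[0,0,0],"rotation":[0,0,0],"fingers":0}]'|grep -E "force|pos"; python3 s.py|head -1
python3 - <<'E'
from h import *
f=eyes.grab_frame('side')[:,:,::-1];t=eyes.grab_frame('top')[:,:,::-1]
cv2.imwrite('pics/full13.png',f);cv2.imwrite('pics/top13.png',t)
cv2.imwrite('pics/t13.png',cv2.resize(t[250:365,265:455],None,fx=4,fy=4,interpolation=2))
E
```

```text
position: [0.455, -0.5672, 0.121]
force: [-1.3, -0.3, -0.7]
t 20.6 pos [ 455.  -567.2  121. ] F [-1.34 -0.31 -0.69] w -0.0002 zang -24.7 xax [-0.005  0.003 -1.   ] q [ 0.98  0.63 -0.24  1.24  0.15  1.3   0.32]
```

View pics/t13.png

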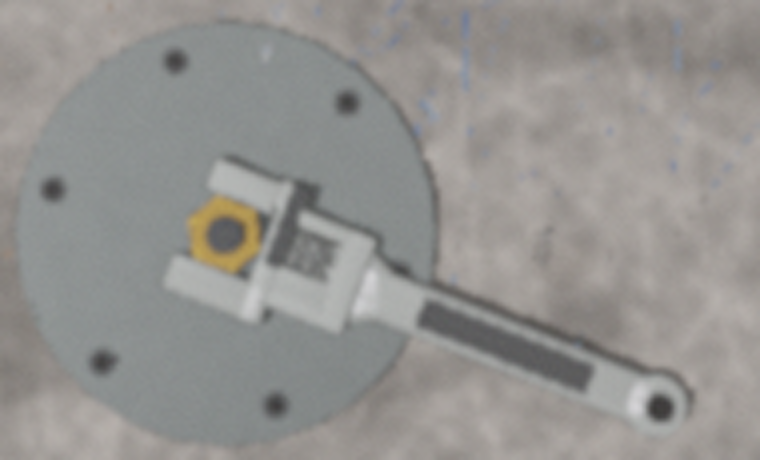

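View pics/full13.png

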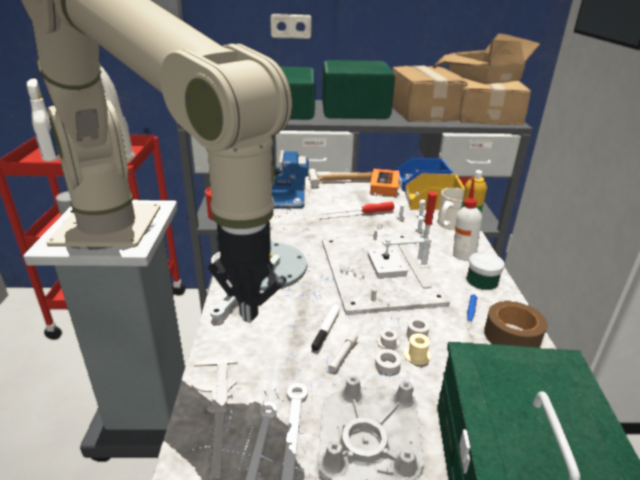

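```bash
python3 - <<'E'
from h import *
out=[]
for nm,ang in(('top0',0),('top9',0),('top13',0)):
    im=cv2.imread(f'pics/{nm}.png');z=cv2.resize(im[285:335,295:350],None,fx=10,fy=10,interpolation=2)
    hsv=cv2.cvtColor(z,cv2.COLOR_BGR2HSV);m=cv2.inRange(hsv,(10,80,60),(35,255,255))
    cs=max(cv2.findContours(m,0,1)[0],key=cv2.contourArea);p=cv2.convexHull(cs)[:,0].astype(float)
    mm=np.zeros(m.shape,np.uint8);cv2.fillConvexPoly(mm,p.astype(int),1);ys,xs=np.nonzero(mm);c=[xs.mean(),ys.mean()]
    th=np.arctan2(ys-c[1],xs-c[0]);r=np.hypot(ys-c[1],xs-c[0])
    a=np.angle((r**6*np.exp(6j*th)).sum())/6
    # handle: hue-neutral dark strip inside the handle
    print(nm,'nut corner angle deg mod60',np.degrees(a).round(1),'area',len(xs))
    out.append(z[:450,:])
cv2.imwrite('pics/cmp.png',cv2.resize(np.hstack(out[1:]),(800,327)))
im=cv2.imread('pics/top13.png');t=lambda u,v:(265+u/4-.375,250+v/4-.375)
a=plane('top',*t(660,408),.024);b=plane('top',*t(424,315),.024);c=plane('top',*t(590,377),.024);n=plane('top',*t(228,234),.042)
print(a,n,np.degrees(np.arctan2(*(a-n)[:2])),np.degrees(np.arctan2(*(c-b)[:2])))
E
```

```text
top0 nut corner angle deg mod60 -4.1 area 26978
top9 nut corner angle deg mod60 -4.2 area 25929
top13 nut corner angle deg mod60 21.9 area 25858
[ 0.36435366 -0.39905221  0.024     ] [ 0.44773793 -0.20123444  0.042     ] -157.14357401333206 -158.87179298660715
```

View pics/cmp.png

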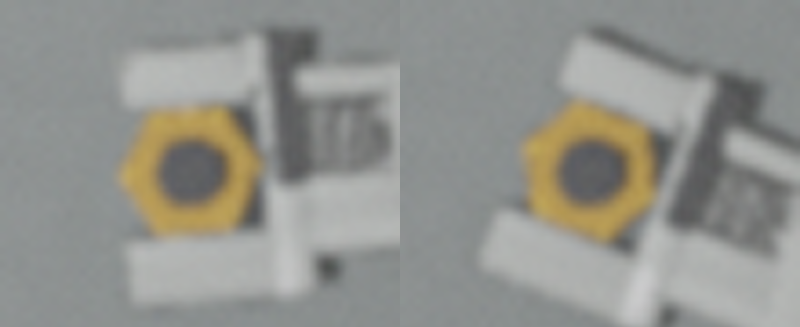

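```bash
python3 - <<'E'
from h import *
a=cv2.imread('pics/side0.png').astype(int);b=cv2.imread('pics/full13.png').astype(int)
d=abs(a-b).max(2)
for n,(x0,y0,x1,y1) in dict(marker=(308,300,345,352),gauge=(328,332,360,372),driver=(318,200,400,222)).items(): print(n,d[y0:y1,x0:x1].mean().round(1),np.percentile(d[y0:y1,x0:x1],99))
from cell import ticket
print(ticket.job_done())
E
```

```text
marker 1.3 3.0
gauge 1.3 3.0
driver 1.4 3.0
the job is handed in; nothing more can be done
None
```

I closed the jaws on the nut, tightened it by the handle until it stopped, then backed the arm away and handed the job in at about 21 s.

- **Jaws:** I rolled the worm with six strokes of the shut fingertip, mostly at 8–15 N with a few peaks of 18–20 N. On the last stroke the force along it rose from about 5.5 to 12 N. The top view then showed about 32.4 mm between the jaws, flush on both flats.
- **Tightening:** I pushed the handle clockwise at about 3 N. At the end the force rose to 7.6 N and the motion stalled. That is slightly above your 5–7 N tight figure but well under 12 N.
- **Final check:** In the last top picture the nut had turned about 26° (0.455 rad; it had about 0.42 to go). The wrench lies on the nut at the same angle, with the jaws flush by eye.
- **Bystanders:** The marker, plug gauge and screwdriver look unchanged against the first side picture. The robot was touching nothing.

Three things did not match or went less cleanly:
- **Fingertip position:** The real fingertips end about 20 mm behind the reported TCP. I found the contact heights by force and picture instead.
- **Edge catch:** Early in the second stroke the fingertip caught the edge of the worm, with 18 N down and 12.6 N along. I moved the start of later strokes.
- **Wrench shift:** The wrench slid about 3 mm towards the nut during the strokes.

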